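# Sort the things left from a drilling job

### The job

Tidy up after the drilling job: put both wood offcuts into the plywood scrap crate, flat on its floor the same way up as they lie now, side by side and not on top of each other; put the chuck key, lying flat, and the hole saw, standing on its teeth, into the large bay of the yellow tray; and lay the spanner flat in the tray's narrow bay, along it and about midway between its ends. Leave the screwdriver, the masking tape and the pliers where they are.

Things in the scene. Friction and masses are not known exactly. Their poses are not given: they have to be found in the camera images.
- long_offcut: Pale wood offcut, the narrower and taller one: a block 40 x 90 x 40 mm high, lying flat. Origin: centre of its underside; y along the 90 mm length, z up. Grasp it across the 40 mm width.
- wide_offcut: Darker wood offcut, the wider and lower one: a block 55 x 85 x 30 mm high, lying flat. Origin: centre of its underside; y along the 85 mm length, z up. Grasp it across the 55 mm width.
- chuck_key: Steel T-shaped drill chuck key lying flat, 70 x 72 x 17 mm. Origin: middle of its underside; z up. The stem, 10 mm thick, axis 5 to 8 mm up, runs along y from -14 to +36 mm; the T-bar, 7 mm thick, lies along x (-35..35) at y = +29 mm; the toothed head, 16 mm wide, 17 mm high, is at y -24..-15 mm. It can be picked across the stem at y = +8 mm.
- hole_saw: Red hole saw standing on its teeth: a cup 54 mm across and 40 mm high with an upright steel arbor 10 mm thick on its axis from 40 to 70 mm height. Origin: centre of its underside; z up along the arbor. The arbor can be pinched from above.
- spanner: Steel combination spanner lying flat, 138 mm long, 27 mm wide at the heads, 5 mm thick. Origin: centre of its underside; y along its length, z up. The shank is 10 mm wide with its middle at x = +1 mm.
- parts_tray: Yellow open tray, 179 x 258 x 42 mm high, fixed. Origin: centre of underside; y along its length, z up. Floor 3 mm thick, outer walls 40 mm high. A divider 31 mm high at y = -30 mm parts the large bay (inside x -82..82, y -29..122 mm) from the narrow bay (x -82..82, y -122..-31 mm; has a few screws that belong to the tray; open the fingers only part way in it).
- scrap_crate: Plain plywood open crate with one compartment, 150 x 210 mm and 45 mm high, fixed to the bench, a batten on each short end. Origin: centre of its underside; y along the 210 mm length, z up. Floor and walls are 6 mm thick: inside 138 x 198 mm.
- screwdriver: Red-handled screwdriver, 29 x 214 x 34 mm, lying along y near the front edge of the bench. Origin: centre of its underside. Bystander, not part of the job: leave it where it lies.
- masking_tape: Roll of masking tape lying flat, 100 mm across, 24 mm high. Origin: centre of its underside. Bystander, not part of the job: leave it where it lies.
- pliers: Red-handled pliers lying flat, 59 x 186 x 12 mm. Origin: centre of its underside, y along its length. Bystander, not part of the job: leave it where it lies.

How it is judged:
By the outcome, as a careful person would: the job done as asked, in the order asked, and still so for the second after the job is handed in, with the robot touching nothing.
It also fails if it takes over 112 s, if anything falls off the work surface, if the arm or the gripper's body presses on something with over 40 N, if the wrist force passes 120 N, or if a joint passes its speed limit or range.

### The arm

A 6-joint arm with a two-finger parallel gripper is mounted at the origin on a cart in front of the work surface, level with it; the furniture and walls round the work are solid. World frame = base frame: x ahead of the robot, y to its left, z up, the work surface at z = 0. Lengths are in m, angles in degrees, forces in N, time in s.
With the tool pointing down it reaches from about 0.275 to 0.825 m from the base axis. Payload 4.9 kg.
Tool frame: the origin (TCP) lies midway between the tips of the shut fingers; the grasp point (between the pads) lies 19 mm behind it; z points along the fingers, y is the line along which they close (so a half turn about z gives the same grasp; the last joint's range is limited). The gripper opens to 85 mm and grips with 20 to 120 N. Pads are 22 mm wide; open, the fingers measure 114 mm over their backs; the gripper's body (76 mm by 85 mm) begins 54 mm behind the grasp point. The pads swing forward as they close: fully open they stand 13 mm farther back than shut.
Start: joints at [61.524, 18.69, -11.035, 60.275, 0, 82.311], TCP at [0.195, 0.514, 0.194] pointing down, gripper open.
Joint ranges: [-152.03, 152.03], [-55.5, 102.48], [-74.3, 77.21], [-110.64, 120.58], [-84.22, 78.4], [-180, 180]. Speed limits (degrees/s): [147.25, 147.25, 180, 180, 180, 180].

### API

Orientations are given as a 3x3 rotation matrix whose columns are the frame's x, y, z axes.
In Python, from workcell import env, optics gives the robot as it stands.
- The arm moves only by the tool play_rows, never from a script. Its argument "commands" is a list of rows, each an object of numbers: "dx", "dy", "dz": the shift along the tool's x, y, z in units of 25 mm (1.0 is 25 mm); "roll": the turn about the tool's z in units of 8 degrees (1.0 is 8 degrees); "jaw": the finger opening in mm, from 0 to 85.4. A call has 1 to 20 rows; each row shifts and turns the commanded pose from where the row before left it, along the tool's axes as they then stand; what a row does not reach is not made up. A row lasts 1/8 s, in which the tool goes at most 62.5 mm and 10.7 degrees, less where a joint would pass 70% of its speed; a pose out of reach is approached as far as the arm can. A call is refused whole if a number of a shift passes 1 or a number of a turn 1, either way. A call with a gripper value outside its range is refused whole. The fingers move at their own pace and stop on an object; the grip force is fixed at half the most. Time passes only in rows, so rows that do not move let the fingers close. It gives the time, the measured TCP pose, the force, the opening and the grip force at its end, in the units of the state.
- env.read_state(): the state, without advancing time (a new reading comes with each control period).
- optics.snapshot(name): name is "scene" or "top" or "wrist"; returns the picture (420x560x3 uint8, red, green, blue); there is no depth.
- optics.camera_params(name): a dict with "fx", "fy", "cx", "cy" (pixels), "k1" (the pictures are not rectified: a ray, as slopes to the right and down, at radius r is drawn at 1 + k1 r^2 times it, then the intrinsics apply), "origin" and "rotation" of the camera in the world. Camera axes: x right, y up, looking along -z (the intrinsics and any distortion apply to the point x, -y, -z); pixel columns grow to the right and rows downward; lengths in m; the calibration is good to about 2 mm. A picture is of the moment at which its call begins: read the wrist's pose just before it. camera_params takes no time and is no camera call; for the wrist camera it gives the pose at the moment of the call.
- env.finish_job(): hands the job in; it is judged then, once.
The state is a dict: "time_s": time; "q": joint angles; "joint_velocities": joint speeds; "tau": joint torques, N m; "ee_pos": TCP position; "tcp_rot": TCP orientation; "force": force on the tool from outside, world axes, zero at the start; "moment": the same for the moment, N m; "opening": opening from 0.0 (shut) to 1.0 (fully open); "gripper_force": force on a finger pad.
Only numpy, scipy, OpenCV 4.12 (cv2) and the standard library are available. Lean on these libraries where they do the work, as an engineer would, in place of code of your own. Each camera call takes 0.05 s, during which the arm holds its last target. There are 200 camera calls.

## Working session

There is one attempt and no reset: what is moved stays moved. The work goes in short steps, Python scripts to look and compute and a tool call to move; the robot and the scene stay as the last step left them, time stands still between calls to the robot, and variables do not carry over. Pictures are saved under pics/ and viewed, at most 14 in all, crops included, and the job is handed in when it is done.

Besides the shell and the picture viewer there is one more tool, called after "Call:" as a command line: name --argument value ..., lists and objects as JSON in quotes. play_rows: Moves the arm, as the interface text tells. Its arguments: {"type":"object","properties":{"commands":{"type":"array","items":{"type":"object","properties":{"dx":{"type":"number"},"dy":{"type":"number"},"dz":{"type":"number"},"roll":{"type":"number"},"jaw":{"type":"number"}}}}},"required":["commands"]}

```bash
ls; mkdir -p pics; python3 - <<'E'
from workcell import env, optics
import cv2
s=env.read_state();print(s['time_s'],s['ee_pos'],s['tcp_rot'],s['opening'])
for n in("scene","top"):
    p=optics.camera_params(n);print(n,p)
    cv2.imwrite(f"pics/{n}0.png",cv2.resize(optics.snapshot(n)[:,:,::-1],(800,600),interpolation=cv2.INTER_CUBIC))
E
```

```text
pics
0.0 [0.1948486  0.51360815 0.19278824] [[-9.34906585e-01  3.54892849e-01 -8.61593629e-04]
 [ 3.54893804e-01  9.34905325e-01 -1.55575983e-03]
 [ 2.53380433e-04 -1.76026435e-03 -9.99998419e-01]] 1.001658627669628
scene {'fx': 515.529763108724, 'fy': 515.529763108724, 'cx': 280.4687975323997, 'cy': 205.37799843989393, 'k1': 0.008277994297913963, 'origin': array([-0.326291  , -0.59735878,  0.78753861]), 'rotation': array([[ 0.69146623,  0.41436108, -0.59175954],
       [-0.72228937,  0.38165407, -0.57674799],
       [-0.01313448,  0.82622338,  0.5631895 ]])}
top {'fx': 521.1268680989883, 'fy': 521.1268680989883, 'cx': 282.85843959032906, 'cy': 215.78001455247443, 'k1': 0.013879518733902798, 'origin': array([0.30672252, 0.17448319, 1.19973246]), 'rotation': array([[ 0.02217731,  0.98996546, -0.13955842],
       [-0.99958963,  0.01942493, -0.02105356],
       [-0.01813138,  0.13996806,  0.98999   ]])}
```

View pics/top0.png

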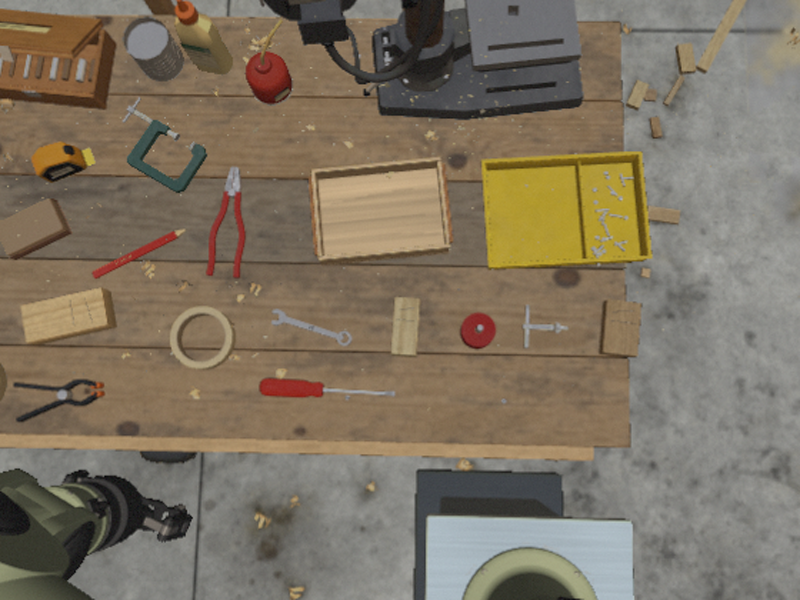

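View pics/scene0.png

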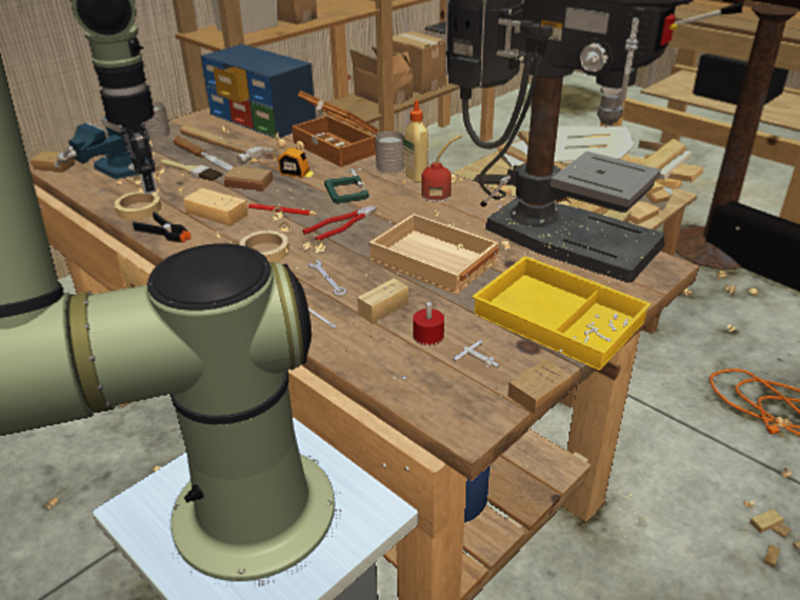

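The top view shows (800x600 scale) the long offcut at (405,325), wide offcut at (620,328), key at (545,327), hole saw at (478,330), spanner at (312,327), crate at (380,208) and tray at (567,210). I'll enlarge this for pixel reading.

```bash
cat > h.py <<'E'
import numpy as np, cv2
from workcell import env, optics
def ray(p,u,v):
    K=np.array([[p['fx'],0,p['cx']],[0,p['fy'],p['cy']],[0,0,1.]])
    d=cv2.undistortPoints(np.array([[[u,v]]],float),K,np.array([p['k1'],0,0,0.]))[0,0]
    return p['rotation']@np.array([d[0],-d[1],-1])
def px2w(p,u,v,z):
    d=ray(p,u,v);o=np.array(p['origin']);return (o+d*(z-o[2])/d[2])[:2]
def w2px(p,X):
    c=p['rotation'].T@(np.array(X)-p['origin']);a=np.array([c[0],-c[1]])/-c[2]
    a=a*(1+p['k1']*(a@a));return np.array([p['fx']*a[0]+p['cx'],p['fy']*a[1]+p['cy']])
def crop(img,x0,y0,x1,y1,name,s):
    cv2.imwrite(name,cv2.resize(img[y0:y1,x0:x1,::-1],None,fx=s,fy=s,interpolation=cv2.INTER_CUBIC))
E
python3 - <<'E'
from h import *
im=optics.snapshot("top");cv2.imwrite("top.png",im[:,:,::-1])
crop(im,180,200,460,290,"a.png",2.85)
crop(im,205,100,465,200,"b.png",3.0)
a=cv2.imread("a.png");b=cv2.imread("b.png")
print(a.shape,b.shape)
b=cv2.copyMakeBorder(b,0,0,0,max(0,a.shape[1]-b.shape[1]),cv2.BORDER_CONSTANT)
cv2.imwrite("pics/ab.png",np.vstack([a,b[:, :a.shape[1]]]))
E
```

```text
(256, 798, 3) (300, 780, 3)
```

View pics/ab.png

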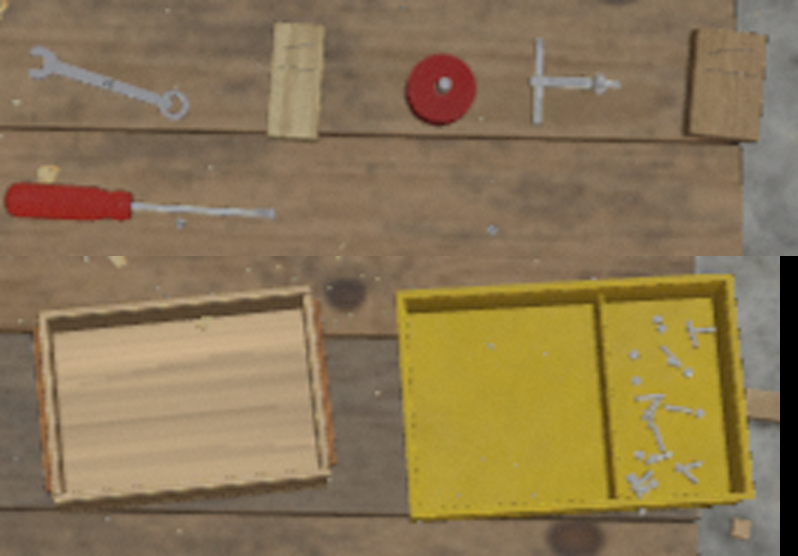

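Crop readings (z=top): long offcut corners (275,23),(325,25),(318,138),(268,136); wide (698,27),(768,33),(759,141),(690,135); arbor tip (445,85); key T-bar (539,38)-(538,123), head end ~(604,84); spanner open end (30..55,62), ring (174,105); crate outer and tray corners as coded below.

```bash
python3 - <<'E'
from h import *
p=optics.camera_params("top")
A=lambda x,y,z:px2w(p,180+x/2.85,200+y/2.85,z)
B=lambda x,y,z:px2w(p,205+x/3,100+(y-256)/3,z)
def rect(n,c):
    c=np.array(c);m=c.mean(0);e=[np.linalg.norm(c[i]-c[(i+1)%4])*1e3 for i in range(4)]
    d=(c[1]+c[2]-c[0]-c[3]);print(n,m.round(4),"edges",np.round(e),"ang(01)",np.degrees(np.arctan2(d[1],d[0])).round(1), "ang(12)",np.degrees(np.arctan2(*(c[2]+c[3]-c[0]-c[1])[::-1])).round(1))
rect("long",[A(x,y,.04) for x,y in[(275,23),(325,25),(318,138),(268,136)]])
rect("wide",[A(x,y,.03) for x,y in[(698,27),(768,33),(759,141),(690,135)]])
rect("crate",[B(x,y,.045) for x,y in[(38,312),(310,288),(330,470),(54,502)]])
rect("tray",[B(x,y,.042) for x,y in[(398,292),(733,277),(751,496),(411,518)]])
print("saw",A(445,85,.07),A(441,90,.04))
for n,x,y,z in[("tb1",539,38,.008),("tb2",538,123,.008),("head",600,84,.01),("tip",620,86,.007),("tbj",538,82,.008),("sp_open",38,62,.004),("sp_ring",174,105,.004),("sp mid",107,84,.004),("spend",29,58,.004),("spend2",189,108,.004)]:print(n,A(x,y,z).round(4))
E
```

```text
long [0.4423 0.1959] edges [40. 90. 39. 90.] ang(01) -91.2 ang(12) 177.7
wide [ 0.4475 -0.1443] edges [55. 86. 54. 86.] ang(01) -93.9 ang(12) 174.5
crate [0.6309 0.2412] edges [210. 143. 210. 149.] ang(01) -83.0 ang(12) -173.1
tray [ 0.6348 -0.0547] edges [256. 171. 255. 177.] ang(01) -85.8 ang(12) -176.5
saw [0.43738391 0.08182781] [0.43684719 0.08246505]
tb1 [0.4843 0.0012]
tb2 [0.4154 0.0021]
head [ 0.4476 -0.0472]
tip [ 0.4467 -0.0638]
tbj [0.4485 0.0021]
sp_open [0.4572 0.4073]
sp_ring [0.4243 0.2953]
sp mid [0.4403 0.3503]
spend [0.4603 0.4148]
spend2 [0.4221 0.2831]
```

```bash
cat >> h.py <<'E'
def plan(x,y,z,yaw):
    s=env.read_state();R=np.array(s['tcp_rot']);cur=np.degrees(np.arctan2(R[1,1],R[0,1]))
    r=-((yaw-cur+180)%360-180)/8
    a=np.radians(yaw);Y=np.array([np.cos(a),np.sin(a)]);X=np.array([-np.sin(a),np.cos(a)])*1
    X=np.array([-Y[1],Y[0]])
    d=np.array([x,y])-s['ee_pos'][:2]
    print("t",round(s['time_s'],2),"tcp",np.round(s['ee_pos'],4),"yaw",round(cur,2),"q6",round(s['q'][5],1),"open",round(s['opening'],3),"gf",round(s['gripper_force'],1),"| roll %.2f dx %.2f dy %.2f dz %.2f"%(r,d@X/.025,d@Y/.025,(s['ee_pos'][2]-z)/.025))
E
python3 -c "
from h import *
plan(.4423,.1959,.12,88.3)"
```

```text
t 0.15 tcp [0.1949 0.5138 0.193 ] yaw 69.21 q6 82.3 open 1.001 gf 0.0 | roll -2.39 dx -10.27 dy -12.42 dz 2.92
```

Call:
play_rows --commands '[{"roll": -0.8}, {"roll": -0.8}, {"roll": -0.8}, {"dx": -0.79, "dy": -0.95}, {"dx": -0.79, "dy": -0.95}, {"dx": -0.79, "dy": -0.95}, {"dx": -0.79, "dy": -0.95}, {"dx": -0.79, "dy": -0.95}, {"dx": -0.79, "dy": -0.95}, {"dx": -0.79, "dy": -0.95, "dz": 0.5}, {"dx": -0.79, "dy": -0.95, "dz": 0.5}, {"dx": -0.79, "dy": -0.95, "dz": 0.5}, {"dx": -0.79, "dy": -0.95, "dz": 0.5}, {"dx": -0.79, "dy": -0.95, "dz": 0.5}, {"dx": -0.79, "dy": -0.95, "dz": 0.4}, {}]'

```text
$.commands[0]: bad value
```

```bash
python3 - <<'E'
from h import *
plan(.4423,.1959,.005,88.3)
p=optics.camera_params("wrist");im=optics.snapshot("wrist")
cv2.imwrite("pics/w1.png",im[:,:,::-1])
# expected corner pixels of long block top
c=np.array([.4423,.1959]);a=np.radians(88.3);w=np.array([np.cos(a),np.sin(a)]);l=np.array([-w[1],w[0]])
for i,j in((1,1),(1,-1),(-1,-1),(-1,1)):print(w2px(p,[*(c+i*.02*w+j*.045*l),.04]).round())
E
```

```text
t 0.15 tcp [0.1949 0.5138 0.193 ] yaw 69.21 q6 82.3 open 1.001 gf 0.0 | roll -2.39 dx -10.27 dy -12.42 dz 7.52
[109. 412.]
[141. 463.]
[113. 470.]
[ 79. 421.]
```

View pics/w1.png

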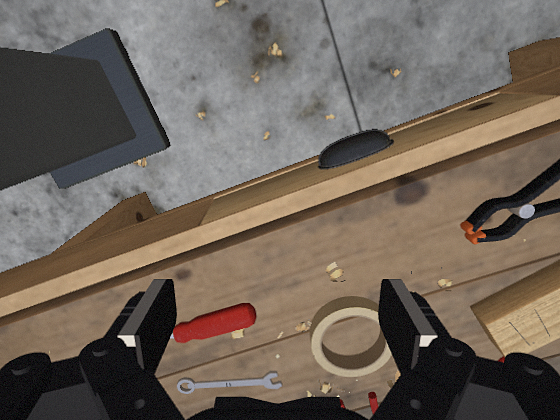

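The move was refused: rows probably need all five keys. The wrist view is still at the start pose (tape at (350,335), spanner at (230,382)).

Call:
play_rows --commands '[{"dx": 0, "dy": 0, "dz": 0, "roll": -0.8, "jaw": 85}, {"dx": 0, "dy": 0, "dz": 0, "roll": -0.8, "jaw": 85}, {"dx": 0, "dy": 0, "dz": 0, "roll": -0.8, "jaw": 85}, {"dx": -0.79, "dy": -0.95, "dz": 0, "roll": 0, "jaw": 85}, {"dx": -0.79, "dy": -0.95, "dz": 0, "roll": 0, "jaw": 85}, {"dx": -0.79, "dy": -0.95, "dz": 0, "roll": 0, "jaw": 85}, {"dx": -0.79, "dy": -0.95, "dz": 0, "roll": 0, "jaw": 85}, {"dx": -0.79, "dy": -0.95, "dz": 0, "roll": 0, "jaw": 85}, {"dx": -0.79, "dy": -0.95, "dz": 0, "roll": 0, "jaw": 85}, {"dx": -0.79, "dy": -0.95, "dz": 0.5, "roll": 0, "jaw": 85}, {"dx": -0.79, "dy": -0.95, "dz": 0.5, "roll": 0, "jaw": 85}, {"dx": -0.79, "dy": -0.95, "dz": 0.5, "roll": 0, "jaw": 85}, {"dx": -0.79, "dy": -0.95, "dz": 0.5, "roll": 0, "jaw": 85}, {"dx": -0.79, "dy": -0.95, "dz": 0.5, "roll": 0, "jaw": 85}, {"dx": -0.79, "dy": -0.95, "dz": 0.5, "roll": 0, "jaw": 85}, {"dx": 0, "dy": 0, "dz": 0, "roll": 0, "jaw": 85}]'

```text
time_s: 2.2
ee_pos: [0.4245, 0.2213, 0.1177]
tcp_rot: [[-1.0, 0.031, -0.002], [0.031, 1.0, -0.001], [0.002, -0.001, -1.0]]
force: [-1.2, -0.2, 0.3]
opening: 0.996
gripper_force: 0.0
```

```bash
python3 - <<'E'
from h import *
plan(.4423,.1959,.005,88.3)
p=optics.camera_params("wrist");im=optics.snapshot("wrist").copy()
c=np.array([.4423,.1959]);a=np.radians(88.3);w=np.array([np.cos(a),np.sin(a)]);l=np.array([-w[1],w[0]])
q=[w2px(p,[*(c+i*.02*w+j*.045*l),.04]).round() for i,j in((1,1),(1,-1),(-1,-1),(-1,1))]
print(q)
cv2.polylines(im,[np.array(q,np.int32)],True,(255,0,255),1)
cv2.imwrite("pics/w2.png",im[:,:,::-1])
E
```

```text
t 2.2 tcp [0.4245 0.2213 0.1177] yaw 88.23 q6 20.5 open 0.996 gf 0.0 | roll -0.01 dx -0.74 dy -0.99 dz 4.51
[array([270., 168.]), array([271., 276.]), array([222., 276.]), array([216., 168.])]
```

View pics/w2.png

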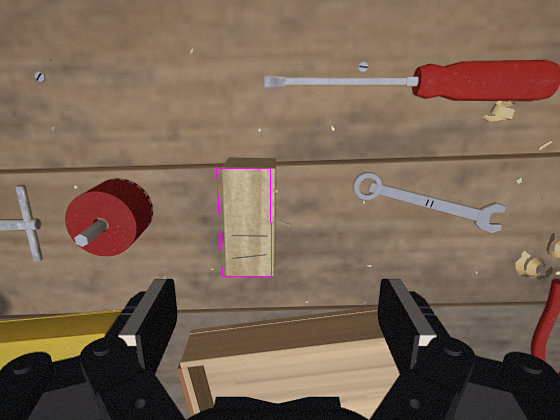

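The wrist view confirms the long offcut: its outline (222..273, 168..276) is within about 2 px of the prediction. Descend and grasp.

Call:
play_rows --commands '[{"dx": -0.74, "dy": -0.95, "dz": 0, "roll": 0, "jaw": 85}, {"dx": 0, "dy": 0, "dz": 0.9, "roll": 0, "jaw": 85}, {"dx": 0, "dy": 0, "dz": 0.9, "roll": 0, "jaw": 85}, {"dx": 0, "dy": 0, "dz": 0.9, "roll": 0, "jaw": 85}, {"dx": 0, "dy": 0, "dz": 0.9, "roll": 0, "jaw": 85}, {"dx": 0, "dy": 0, "dz": 0.85, "roll": 0, "jaw": 85}, {"dx": 0, "dy": 0, "dz": 0, "roll": 0, "jaw": 85}, {"dx": 0, "dy": 0, "dz": 0, "roll": 0, "jaw": 30}, {"dx": 0, "dy": 0, "dz": 0, "roll": 0, "jaw": 30}, {"dx": 0, "dy": 0, "dz": 0, "roll": 0, "jaw": 30}, {"dx": 0, "dy": 0, "dz": 0, "roll": 0, "jaw": 30}]'

```text
time_s: 3.62
ee_pos: [0.4423, 0.1986, 0.0077]
tcp_rot: [[-1.0, 0.028, 0.001], [0.028, 1.0, 0.0], [-0.001, 0.0, -1.0]]
force: [-0.0, 0.4, 0.4]
opening: 0.35
gripper_force: 0.0
```

```bash
python3 - <<'E'
from h import *
plan(.6249,.2908,.1,97)
E
```

```text
t 3.62 tcp [0.4423 0.1986 0.0077] yaw 88.41 q6 17.0 open 0.35 gf 0.0 | roll -1.07 dx -7.70 dy 2.77 dz -3.69
```

Opening 0.35 with no grip force suggests the block isn't held; look.

```bash
python3 - <<'E'
from h import *
plan(.4423,.1959,.005,88.3)
im=optics.snapshot("wrist");sc=optics.snapshot("scene")
a=im[100:420];b=cv2.resize(sc[150:280,200:360],None,fx=2.46,fy=2.46)
cv2.imwrite("pics/w3.png",np.hstack([cv2.resize(a,(400,229)),cv2.resize(b,(394,229))])[:,:,::-1])
E
```

```text
t 3.62 tcp [0.4423 0.1986 0.0077] yaw 88.41 q6 17.0 open 0.35 gf 0.0 | roll 0.01 dx -0.00 dy -0.11 dz 0.11
```

View pics/w3.png

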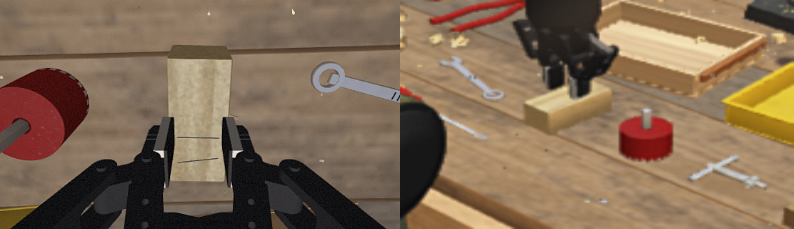

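The block is between the pads near its middle but gripping is not evident; close further.

Call:
play_rows --commands '[{"dx": 0, "dy": 0, "dz": 0, "roll": 0, "jaw": 5}, {"dx": 0, "dy": 0, "dz": 0, "roll": 0, "jaw": 5}, {"dx": 0, "dy": 0, "dz": 0, "roll": 0, "jaw": 5}]'

```text
time_s: 4.1
ee_pos: [0.442, 0.1985, 0.0073]
tcp_rot: [[-1.0, 0.028, -0.0], [0.028, 1.0, -0.0], [0.0, -0.0, -1.0]]
force: [-0.4, -0.7, -0.7]
opening: 0.058
gripper_force: 0.0
```

```bash
python3 - <<'E'
from h import *
s=env.read_state();print(s['opening'],s['gripper_force'],s['ee_pos'],s['q'])
p=optics.camera_params("wrist");print(p['origin'],p['rotation'][:,2])
im=optics.snapshot("wrist");sc=optics.snapshot("scene")
b=cv2.resize(sc[160:270,220:350],(496,420),interpolation=cv2.INTER_CUBIC)
cv2.imwrite("pics/w4.png",cv2.resize(np.hstack([im,b]),(800,318))[:,:,::-1])
print(w2px(p,[*s['ee_pos']]),w2px(p,np.array(s['ee_pos'])+[0,0,.019]))
E
```

```text
0.05849662040755211 0.0 [0.4420214  0.198489   0.00729698] [ 1.54451958e+01  2.44485031e+01 -3.42901094e+01  3.12659022e+01
  5.19273269e-04  1.70349881e+01]
[0.35681892 0.20101368 0.1880795 ] [-0.32793794  0.00903974  0.94465602]
[276.6724564  245.52221867] [276.64095247 261.66103652]
```

View pics/w4.png

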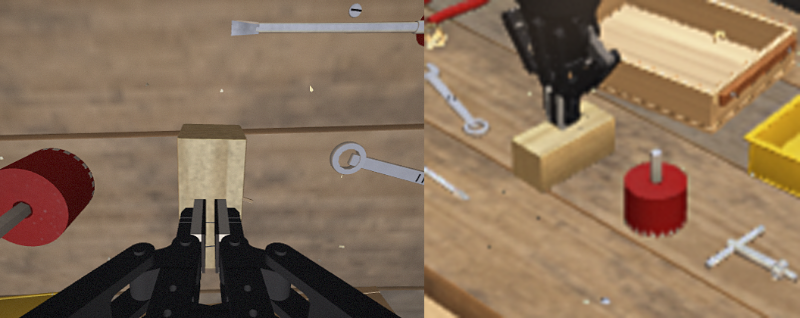

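```bash
python3 - <<'E'
from h import *
from scipy.optimize import least_squares
p=dict(optics.camera_params("wrist"));print({k:p[k] for k in('fx','cx','cy','k1')})
c=np.array([.4423,.1959]);a=np.radians(88.3);w=np.array([np.cos(a),np.sin(a)]);l=np.array([-w[1],w[0]])
P=[[*(c-.02*w+.045*l),.04],[*(c+.02*w+.045*l),.04],[*(c-.02*w+.045*l),0],[*(c+.02*w+.045*l),0]]
for X in P: print(w2px(p,X).round())
obs=np.array([[235,182],[324,182],[241,164],[323,164]],float)
o0=np.array(p['origin'])
def f(d):
    q=dict(p);q['origin']=o0+d;return (np.array([w2px(q,X) for X in P])-obs).ravel()
r=least_squares(f,np.zeros(3));print(r.x,r.fun.round(1))
E
```

```text
{'fx': 357.7022053783623, 'cx': 276.98918426631616, 'cy': 207.33164430886063, 'k1': 0.01927070365328252}
[224. 183.]
[317. 184.]
[235. 163.]
[309. 164.]
[-2.43977971e-05 -4.38136393e-03  7.26411813e-04] [-0.6  0.6  3.5  0.8  1.8 -1.  -5.5 -0.8]
```

```bash
python3 - <<'E'
from h import *
p=optics.camera_params("scene")
for z in(.007,.02,.03,.04,.05,.06):print(z,w2px(p,[.442,.1985,z]).round(1),w2px(p,[.431,.1885,z]).round(1))
sc=optics.snapshot("scene")
cv2.imwrite("pics/w5.png",cv2.resize(sc[150:240,225:325],(800,720),interpolation=cv2.INTER_CUBIC)[:600,:,::-1])
E
```

```text
0.007 [267.8 214.1] [267.5 217.4]
0.02 [267.6 210. ] [267.4 213.3]
0.03 [267.5 206.8] [267.3 210.1]
0.04 [267.4 203.7] [267.2 206.9]
0.05 [267.3 200.4] [267.  203.7]
0.06 [267.2 197.2] [266.9 200.4]
```

View pics/w5.png

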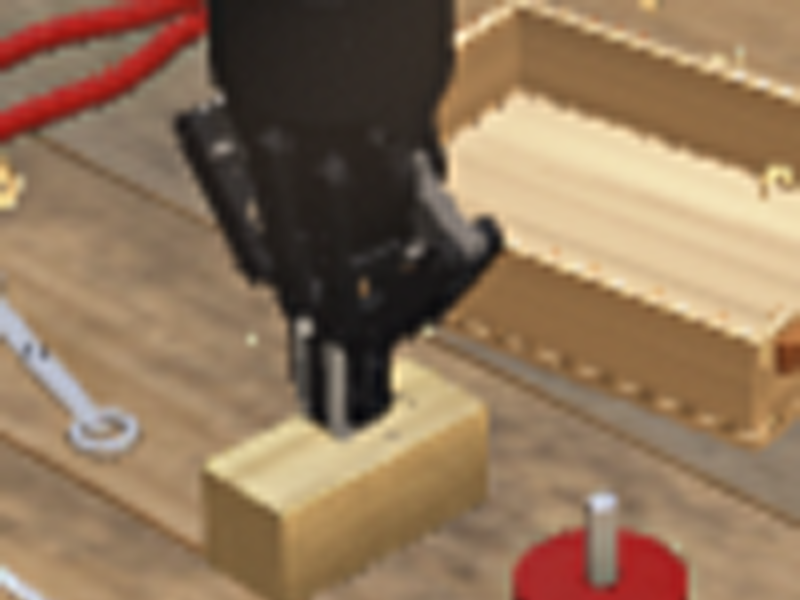

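The scene crop shows the shut fingertips at (345,435) in the crop = scene (268,204), i.e. z≈0.048 while the state says 0.007. So the real tip is about 40 mm higher than the reported TCP (the camera poses check out against the block). I'll use true z ≈ reported + 0.040.

Call:
play_rows --commands '[{"dx": 0, "dy": 0, "dz": 0, "roll": 0, "jaw": 70}, {"dx": 0, "dy": 0, "dz": 0, "roll": 0, "jaw": 70}, {"dx": 0, "dy": 0, "dz": 0, "roll": 0, "jaw": 70}, {"dx": 0, "dy": 0, "dz": 0, "roll": 0, "jaw": 70}, {"dx": 0, "dy": 0, "dz": 0.4, "roll": 0, "jaw": 70}, {"dx": 0, "dy": 0, "dz": 0.4, "roll": 0, "jaw": 70}, {"dx": 0, "dy": 0, "dz": 0.4, "roll": 0, "jaw": 70}, {"dx": 0, "dy": 0, "dz": 0.2, "roll": 0, "jaw": 70}, {"dx": 0, "dy": 0, "dz": 0, "roll": 0, "jaw": 70}, {"dx": 0, "dy": 0, "dz": 0, "roll": 0, "jaw": 20}, {"dx": 0, "dy": 0, "dz": 0, "roll": 0, "jaw": 20}, {"dx": 0, "dy": 0, "dz": 0, "roll": 0, "jaw": 20}, {"dx": 0, "dy": 0, "dz": 0, "roll": 0, "jaw": 20}]'

```text
time_s: 5.88
ee_pos: [0.4427, 0.1987, -0.0271]
tcp_rot: [[-1.0, 0.028, 0.001], [0.028, 1.0, 0.0], [-0.001, 0.0, -1.0]]
force: [-0.2, 0.2, 5.2]
opening: 0.461
gripper_force: 60.6
```

Call:
play_rows --commands '[{"dx": 0, "dy": 0, "dz": -0.6, "roll": 0, "jaw": 20}, {"dx": 0, "dy": 0, "dz": -0.9, "roll": -0.54, "jaw": 20}, {"dx": 0, "dy": 0, "dz": -0.9, "roll": -0.54, "jaw": 20}, {"dx": 0, "dy": 0, "dz": -0.9, "roll": 0, "jaw": 20}, {"dx": -0.77, "dy": 0.28, "dz": 0, "roll": 0, "jaw": 20}, {"dx": -0.77, "dy": 0.28, "dz": 0, "roll": 0, "jaw": 20}, {"dx": -0.77, "dy": 0.28, "dz": 0, "roll": 0, "jaw": 20}, {"dx": -0.77, "dy": 0.28, "dz": 0, "roll": 0, "jaw": 20}, {"dx": -0.77, "dy": 0.28, "dz": 0, "roll": 0, "jaw": 20}, {"dx": -0.77, "dy": 0.28, "dz": 0, "roll": 0, "jaw": 20}, {"dx": -0.77, "dy": 0.28, "dz": 0, "roll": 0, "jaw": 20}, {"dx": -0.77, "dy": 0.28, "dz": 0, "roll": 0, "jaw": 20}, {"dx": -0.77, "dy": 0.28, "dz": 0, "roll": 0, "jaw": 20}, {"dx": -0.77, "dy": 0.28, "dz": 0, "roll": 0, "jaw": 20}, {"dx": 0, "dy": 0, "dz": 0, "roll": 0, "jaw": 20}, {"dx": 0, "dy": 0, "dz": 0, "roll": 0, "jaw": 20}]'

```text
time_s: 7.88
ee_pos: [0.6234, 0.2912, 0.0548]
tcp_rot: [[-0.992, -0.123, -0.001], [-0.123, 0.992, -0.001], [0.001, -0.0, -1.0]]
force: [0.3, -0.7, -0.0]
opening: 0.456
gripper_force: 60.2
```

```bash
python3 - <<'E'
from h import *
plan(.6249,.2908,-.020,97)
im=optics.snapshot("wrist");t=optics.snapshot("top")
b=cv2.resize(t[90:210,205:325],(420,420),interpolation=cv2.INTER_CUBIC)
cv2.imwrite("pics/w6.png",cv2.resize(np.hstack([im,b]),(800,343))[:,:,::-1])
E
```

```text
t 7.88 tcp [0.6234 0.2912 0.0548] yaw 97.05 q6 11.8 open 0.456 gf 60.2 | roll 0.01 dx -0.06 dy -0.02 dz 2.99
```

View pics/w6.png

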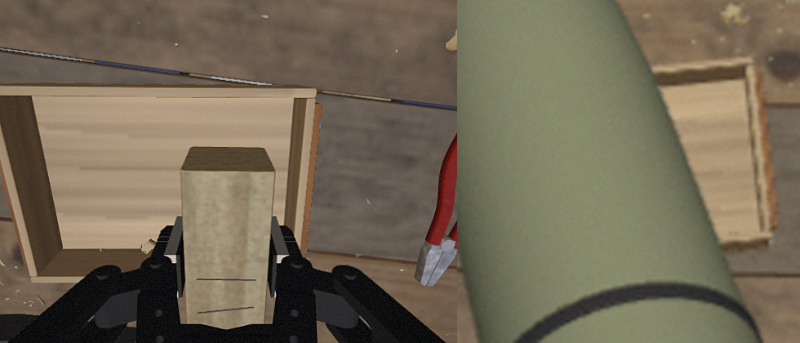

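Call:
play_rows --commands '[{"dx": 0, "dy": 0, "dz": 0.8, "roll": 0, "jaw": 20}, {"dx": 0, "dy": 0, "dz": 0.8, "roll": 0, "jaw": 20}, {"dx": 0, "dy": 0, "dz": 0.8, "roll": 0, "jaw": 20}, {"dx": 0, "dy": 0, "dz": 0.4, "roll": 0, "jaw": 20}, {"dx": 0, "dy": 0, "dz": 0.17, "roll": 0, "jaw": 20}, {"dx": 0, "dy": 0, "dz": 0, "roll": 0, "jaw": 20}, {"dx": 0, "dy": 0, "dz": 0, "roll": 0, "jaw": 54}, {"dx": 0, "dy": 0, "dz": 0, "roll": 0, "jaw": 54}, {"dx": 0, "dy": 0, "dz": 0, "roll": 0, "jaw": 54}, {"dx": 0, "dy": 0, "dz": -0.8, "roll": 0, "jaw": 54}, {"dx": 0, "dy": 0, "dz": -0.9, "roll": 0, "jaw": 54}, {"dx": 0, "dy": 0, "dz": -0.9, "roll": 0, "jaw": 54}, {"dx": 0, "dy": 0, "dz": -0.9, "roll": 0, "jaw": 85}]'

```text
time_s: 9.6
ee_pos: [0.625, 0.2918, 0.0706]
tcp_rot: [[-0.992, -0.123, 0.002], [-0.123, 0.992, 0.001], [-0.002, 0.0, -1.0]]
force: [0.1, 0.8, 0.1]
opening: 0.825
gripper_force: 0.0
```

```bash
python3 - <<'E'
from h import *
plan(.4475,-.1443,.05,85.4)
E
```

```text
t 9.6 tcp [0.625  0.2918 0.0706] yaw 97.05 q6 11.8 open 0.825 gf 0.0 | roll 1.46 dx 5.68 dy -17.96 dz 0.82
```

Call:
play_rows --commands '[{"dx": 0, "dy": 0, "dz": 0, "roll": 0.73, "jaw": 85}, {"dx": 0, "dy": 0, "dz": 0, "roll": 0.73, "jaw": 85}, {"dx": 0.31, "dy": -1, "dz": 0, "roll": 0, "jaw": 85}, {"dx": 0.31, "dy": -1, "dz": 0, "roll": 0, "jaw": 85}, {"dx": 0.31, "dy": -1, "dz": 0, "roll": 0, "jaw": 85}, {"dx": 0.31, "dy": -1, "dz": 0, "roll": 0, "jaw": 85}, {"dx": 0.31, "dy": -1, "dz": 0, "roll": 0, "jaw": 85}, {"dx": 0.31, "dy": -1, "dz": 0, "roll": 0, "jaw": 85}, {"dx": 0.31, "dy": -1, "dz": 0, "roll": 0, "jaw": 85}, {"dx": 0.31, "dy": -1, "dz": 0, "roll": 0, "jaw": 85}, {"dx": 0.31, "dy": -1, "dz": 0, "roll": 0, "jaw": 85}, {"dx": 0.31, "dy": -1, "dz": 0, "roll": 0, "jaw": 85}, {"dx": 0.31, "dy": -1, "dz": 0, "roll": 0, "jaw": 85}, {"dx": 0.31, "dy": -1, "dz": 0, "roll": 0, "jaw": 85}, {"dx": 0.31, "dy": -1, "dz": 0, "roll": 0, "jaw": 85}, {"dx": 0.31, "dy": -1, "dz": 0, "roll": 0, "jaw": 85}, {"dx": 0.31, "dy": -1, "dz": 0, "roll": 0, "jaw": 85}, {"dx": 0.31, "dy": -1, "dz": 0, "roll": 0, "jaw": 85}, {"dx": 0.31, "dy": -1, "dz": 0, "roll": 0, "jaw": 85}, {"dx": 0.31, "dy": -1, "dz": 0, "roll": 0, "jaw": 85}]'

```text
time_s: 12.1
ee_pos: [0.4496, -0.1469, 0.0697]
tcp_rot: [[-0.997, 0.081, 0.002], [0.081, 0.997, -0.001], [-0.002, -0.001, -1.0]]
force: [-0.1, -0.5, 0.3]
opening: 0.998
gripper_force: 0.0
```

Call:
play_rows --commands '[{"dx": 0, "dy": 0, "dz": 0.4, "roll": 0, "jaw": 85}, {"dx": 0, "dy": 0, "dz": 0, "roll": 0, "jaw": 85}]'

```text
time_s: 12.35
ee_pos: [0.4489, -0.1451, 0.058]
tcp_rot: [[-0.997, 0.081, -0.0], [0.081, 0.997, 0.001], [0.0, 0.001, -1.0]]
force: [0.3, -0.1, 0.1]
opening: 0.998
gripper_force: 0.0
```

```bash
python3 - <<'E'
from h import *
plan(.4475,-.1443,-.032,85.4)
p=optics.camera_params("wrist");im=optics.snapshot("wrist").copy()
c=np.array([.4475,-.1443]);a=np.radians(85.4);w=np.array([np.cos(a),np.sin(a)]);l=np.array([-w[1],w[0]])
q=[w2px(p,[*(c+i*.0275*w+j*.0425*l),.03]).round() for i,j in((1,1),(1,-1),(-1,-1),(-1,1))]
print(q)
cv2.polylines(im,[np.array(q,np.int32)],True,(255,0,255),1)
cv2.imwrite("pics/w7.png",im[:,:,::-1])
E
```

```text
t 12.35 tcp [ 0.4489 -0.1451  0.058 ] yaw 85.37 q6 -22.3 open 0.998 gf 0.0 | roll -0.00 dx 0.06 dy 0.03 dz 3.60
[array([324., 157.]), array([319., 284.]), array([236., 284.]), array([231., 157.])]
```

View pics/w7.png

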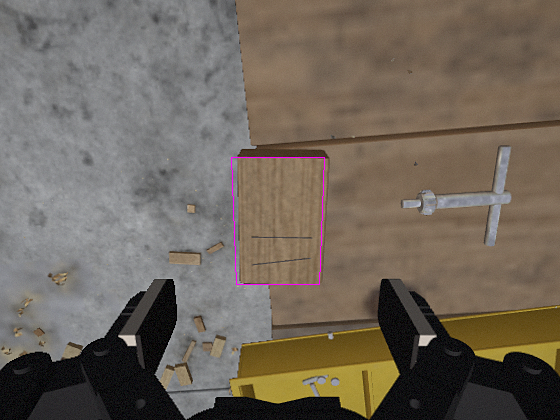

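The wide offcut's outline matches the prediction within about 3 px. Grasp it.

Call:
play_rows --commands '[{"dx": 0, "dy": 0.05, "dz": 0.9, "roll": 0, "jaw": 85}, {"dx": 0, "dy": 0, "dz": 0.9, "roll": 0, "jaw": 85}, {"dx": 0, "dy": 0, "dz": 0.9, "roll": 0, "jaw": 85}, {"dx": 0, "dy": 0, "dz": 0.6, "roll": 0, "jaw": 85}, {"dx": 0, "dy": 0, "dz": 0.35, "roll": 0, "jaw": 85}, {"dx": 0, "dy": 0, "dz": 0, "roll": 0, "jaw": 85}, {"dx": 0, "dy": 0, "dz": 0, "roll": 0, "jaw": 30}, {"dx": 0, "dy": 0, "dz": 0, "roll": 0, "jaw": 30}, {"dx": 0, "dy": 0, "dz": 0, "roll": 0, "jaw": 30}, {"dx": 0, "dy": 0, "dz": 0, "roll": 0, "jaw": 30}]'

```text
time_s: 13.65
ee_pos: [0.4499, -0.1446, -0.0322]
tcp_rot: [[-0.997, 0.081, 0.002], [0.081, 0.997, -0.0], [-0.002, -0.0, -1.0]]
force: [-0.2, 0.5, 5.6]
opening: 0.631
gripper_force: 63.6
```

```bash
python3 - <<'E'
from h import *
plan(.6359,.2015,.06,97)
E
```

```text
t 13.65 tcp [ 0.4499 -0.1446 -0.0322] yaw 85.37 q6 -22.2 open 0.631 gf 63.6 | roll -1.45 dx -9.07 dy 12.83 dz -3.69
```

Call:
play_rows --commands '[{"dx": 0, "dy": 0, "dz": -0.6, "roll": 0, "jaw": 30}, {"dx": 0, "dy": 0, "dz": -1, "roll": -0.72, "jaw": 30}, {"dx": 0, "dy": 0, "dz": -1, "roll": -0.72, "jaw": 30}, {"dx": 0, "dy": 0, "dz": -1, "roll": 0, "jaw": 30}, {"dx": -0.648, "dy": 0.916, "dz": 0, "roll": 0, "jaw": 30}, {"dx": -0.648, "dy": 0.916, "dz": 0, "roll": 0, "jaw": 30}, {"dx": -0.648, "dy": 0.916, "dz": 0, "roll": 0, "jaw": 30}, {"dx": -0.648, "dy": 0.916, "dz": 0, "roll": 0, "jaw": 30}, {"dx": -0.648, "dy": 0.916, "dz": 0, "roll": 0, "jaw": 30}, {"dx": -0.648, "dy": 0.916, "dz": 0, "roll": 0, "jaw": 30}, {"dx": -0.648, "dy": 0.916, "dz": 0, "roll": 0, "jaw": 30}, {"dx": -0.648, "dy": 0.916, "dz": 0, "roll": 0, "jaw": 30}, {"dx": -0.648, "dy": 0.916, "dz": 0, "roll": 0, "jaw": 30}, {"dx": -0.648, "dy": 0.916, "dz": 0, "roll": 0, "jaw": 30}, {"dx": -0.648, "dy": 0.916, "dz": 0, "roll": 0, "jaw": 30}, {"dx": -0.648, "dy": 0.916, "dz": 0, "roll": 0, "jaw": 30}, {"dx": -0.648, "dy": 0.916, "dz": 0, "roll": 0, "jaw": 30}, {"dx": -0.648, "dy": 0.916, "dz": 0, "roll": 0, "jaw": 30}, {"dx": 0, "dy": 0, "dz": 0, "roll": 0, "jaw": 30}, {"dx": 0, "dy": 0, "dz": 0, "roll": 0, "jaw": 30}]'

```text
time_s: 16.15
ee_pos: [0.6354, 0.2006, 0.0572]
tcp_rot: [[-0.993, -0.12, -0.0], [-0.12, 0.993, -0.001], [0.001, -0.0, -1.0]]
force: [-0.3, -0.9, -0.0]
opening: 0.635
gripper_force: 63.2
```

```bash
python3 - <<'E'
from h import *
plan(.6359,.2015,-.0247,97)
cv2.imwrite("pics/w8.png",optics.snapshot("wrist")[:,:,::-1])
E
```

```text
t 16.15 tcp [0.6354 0.2006 0.0572] yaw 96.89 q6 4.3 open 0.635 gf 63.2 | roll -0.01 dx -0.02 dy 0.03 dz 3.28
```

View pics/w8.png

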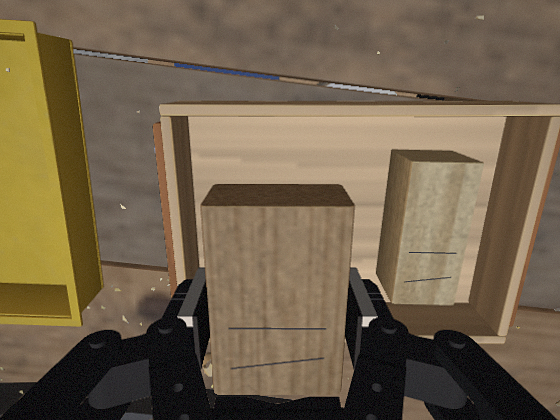

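The long offcut lies flat at right (435,225), with clear space beneath the held wide one. Lower and release.

Call:
play_rows --commands '[{"dx": 0, "dy": 0, "dz": 0.9, "roll": 0, "jaw": 30}, {"dx": 0, "dy": 0, "dz": 0.9, "roll": 0, "jaw": 30}, {"dx": 0, "dy": 0, "dz": 0.8, "roll": 0, "jaw": 30}, {"dx": 0, "dy": 0, "dz": 0.4, "roll": 0, "jaw": 30}, {"dx": 0, "dy": 0, "dz": 0.27, "roll": 0, "jaw": 30}, {"dx": 0, "dy": 0, "dz": 0, "roll": 0, "jaw": 30}, {"dx": 0, "dy": 0, "dz": 0, "roll": 0, "jaw": 68}, {"dx": 0, "dy": 0, "dz": 0, "roll": 0, "jaw": 68}, {"dx": 0, "dy": 0, "dz": 0, "roll": 0, "jaw": 68}, {"dx": 0, "dy": 0, "dz": -0.8, "roll": 0, "jaw": 68}, {"dx": 0, "dy": 0, "dz": -0.9, "roll": 0, "jaw": 68}, {"dx": 0, "dy": 0, "dz": -0.9, "roll": 0, "jaw": 68}, {"dx": 0, "dy": 0, "dz": -0.9, "roll": 0, "jaw": 68}]'

```text
time_s: 17.82
ee_pos: [0.6364, 0.2012, 0.065]
tcp_rot: [[-0.993, -0.12, 0.002], [-0.12, 0.993, 0.0], [-0.002, 0.0, -1.0]]
force: [-0.5, 0.7, -0.1]
opening: 0.792
gripper_force: 0.0
```

```bash
python3 - <<'E'
from h import *
plan(.4490,-.0193,.05,-1)
E
```

```text
t 17.82 tcp [0.6364 0.2012 0.065 ] yaw 96.9 q6 4.3 open 0.792 gf 0.0 | roll 12.24 dx -8.95 dy -7.34 dz 0.60
```

Call:
play_rows --commands '[{"dx": 0, "dy": 0, "dz": 0, "roll": 0.94, "jaw": 50}, {"dx": 0, "dy": 0, "dz": 0, "roll": 0.94, "jaw": 50}, {"dx": 0, "dy": 0, "dz": 0, "roll": 0.94, "jaw": 50}, {"dx": 0, "dy": 0, "dz": 0, "roll": 0.94, "jaw": 50}, {"dx": 0, "dy": 0, "dz": 0, "roll": 0.94, "jaw": 50}, {"dx": 0, "dy": 0, "dz": 0, "roll": 0.94, "jaw": 50}, {"dx": 0, "dy": 0, "dz": 0, "roll": 0.94, "jaw": 50}, {"dx": 0, "dy": 0, "dz": 0, "roll": 0.94, "jaw": 50}, {"dx": 0, "dy": 0, "dz": 0, "roll": 0.94, "jaw": 50}, {"dx": 0, "dy": 0, "dz": 0, "roll": 0.94, "jaw": 50}, {"dx": 0, "dy": 0, "dz": 0, "roll": 0.94, "jaw": 50}, {"dx": 0, "dy": 0, "dz": 0, "roll": 0.94, "jaw": 50}, {"dx": 0, "dy": 0, "dz": 0, "roll": 0.94, "jaw": 50}]'

```text
time_s: 19.45
ee_pos: [0.6365, 0.2012, 0.0644]
tcp_rot: [[0.019, 1.0, 0.002], [1.0, -0.019, 0.0], [0.0, 0.002, -1.0]]
force: [0.4, -0.4, -0.4]
opening: 0.586
gripper_force: 0.0
```

Call:
play_rows --commands '[{"dx": -0.9, "dy": -0.73, "dz": 0, "roll": 0, "jaw": 50}, {"dx": -0.9, "dy": -0.73, "dz": 0, "roll": 0, "jaw": 50}, {"dx": -0.9, "dy": -0.73, "dz": 0, "roll": 0, "jaw": 50}, {"dx": -0.9, "dy": -0.73, "dz": 0, "roll": 0, "jaw": 50}, {"dx": -0.9, "dy": -0.73, "dz": 0, "roll": 0, "jaw": 50}, {"dx": -0.9, "dy": -0.73, "dz": 0, "roll": 0, "jaw": 50}, {"dx": -0.9, "dy": -0.73, "dz": 0, "roll": 0, "jaw": 50}, {"dx": -0.9, "dy": -0.73, "dz": 0, "roll": 0, "jaw": 50}, {"dx": -0.9, "dy": -0.73, "dz": 0, "roll": 0, "jaw": 50}, {"dx": -0.8, "dy": -0.73, "dz": 0, "roll": 0, "jaw": 50}, {"dx": 0, "dy": 0, "dz": 0, "roll": 0, "jaw": 50}, {"dx": 0, "dy": 0, "dz": 0, "roll": 0, "jaw": 50}]'

```text
time_s: 20.95
ee_pos: [0.4515, -0.0185, 0.0636]
tcp_rot: [[0.015, 1.0, 0.002], [1.0, -0.015, -0.0], [-0.0, 0.002, -1.0]]
force: [-0.1, -0.2, -0.4]
opening: 0.585
gripper_force: 0.0
```

```bash
python3 - <<'E'
from h import *
plan(.4490,-.0193,-.039,-1)
p=optics.camera_params("wrist");im=optics.snapshot("wrist")
print(w2px(p,[.449,-.0193,.006]),w2px(p,[.4499,.0017,.008]),w2px(p,[.4476,-.047,.01]))
cv2.imwrite("pics/w9.png",im[:,:,::-1])
E
```

```text
t 20.95 tcp [ 0.4515 -0.0185  0.0636] yaw -0.87 q6 79.1 open 0.585 gf 0.0 | roll 0.02 dx -0.03 dy -0.10 dz 4.10
[274.05264546 211.19248324] [274.81181144 183.24543711] [272.76385989 249.16549324]
```

View pics/w9.png

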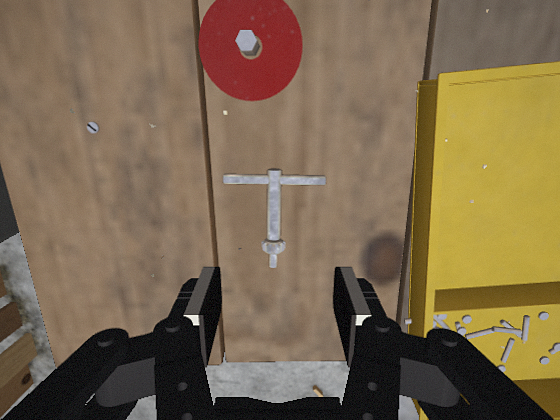

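The key's T-bar centre is at (274,180) and its head at (272,247), matching within 2 mm. Descend and grip the stem.

Call:
play_rows --commands '[{"dx": 0.03, "dy": -0.1, "dz": 0.9, "roll": 0, "jaw": 50}, {"dx": 0, "dy": 0, "dz": 0.9, "roll": 0, "jaw": 50}, {"dx": 0, "dy": 0, "dz": 0.9, "roll": 0, "jaw": 50}, {"dx": 0, "dy": 0, "dz": 0.8, "roll": 0, "jaw": 50}, {"dx": 0, "dy": 0, "dz": 0.5, "roll": 0, "jaw": 50}, {"dx": 0, "dy": 0, "dz": 0, "roll": 0, "jaw": 50}, {"dx": 0, "dy": 0, "dz": 0, "roll": 0, "jaw": 0}, {"dx": 0, "dy": 0, "dz": 0, "roll": 0, "jaw": 0}, {"dx": 0, "dy": 0, "dz": 0, "roll": 0, "jaw": 0}, {"dx": 0, "dy": 0, "dz": 0, "roll": 0, "jaw": 0}, {"dx": 0, "dy": 0, "dz": 0, "roll": 0, "jaw": 0}]'

```text
time_s: 22.38
ee_pos: [0.4484, -0.018, -0.0368]
tcp_rot: [[0.015, 1.0, 0.002], [1.0, -0.015, -0.0], [-0.0, 0.002, -1.0]]
force: [-0.8, 0.4, 6.7]
opening: 0.085
gripper_force: 58.9
```

```bash
python3 - <<'E'
from h import *
plan(.6588,.0351,.03,3.2)
E
```

```text
t 22.38 tcp [ 0.4484 -0.018  -0.0368] yaw -0.87 q6 79.1 open 0.085 gf 58.9 | roll -0.51 dx 1.65 dy 8.52 dz -2.67
```

Call:
play_rows --commands '[{"dx": 0, "dy": 0, "dz": -0.5, "roll": 0, "jaw": 0}, {"dx": 0, "dy": 0, "dz": -0.5, "roll": 0, "jaw": 0}, {"dx": 0, "dy": 0, "dz": -0.9, "roll": -0.51, "jaw": 0}, {"dx": 0, "dy": 0, "dz": -0.9, "roll": 0, "jaw": 0}, {"dx": 0, "dy": 0, "dz": -0.5, "roll": 0, "jaw": 0}, {"dx": 0, "dy": 0, "dz": 0, "roll": 0, "jaw": 0}]'

```text
time_s: 23.12
ee_pos: [0.4485, -0.018, 0.0461]
tcp_rot: [[-0.056, 0.998, 0.002], [0.998, 0.056, -0.0], [-0.001, 0.002, -1.0]]
force: [-0.4, -0.8, -1.1]
opening: 0.084
gripper_force: 58.7
```

```bash
python3 - <<'E'
from h import *
plan(.6588,.0351,.03,3.2)
im=optics.snapshot("wrist")
cv2.imwrite("pics/w10.png",im[:,:,::-1])
p=optics.camera_params("wrist");np.save("wp.npy",p,allow_pickle=True)
E
```

```text
t 23.12 tcp [ 0.4485 -0.018   0.0461] yaw 3.21 q6 75.0 open 0.084 gf 58.7 | roll 0.00 dx 1.65 dy 8.52 dz 0.64
```

View pics/w10.png

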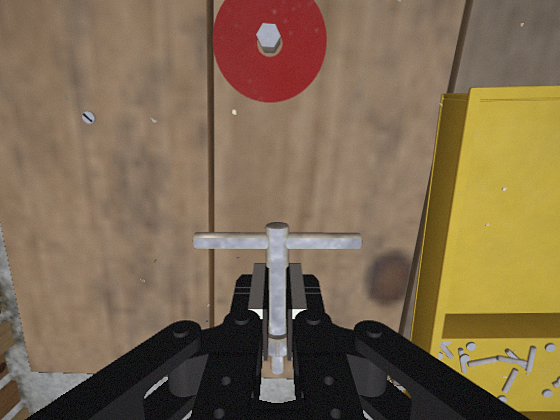

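The key is held level (T-bar at row 241), and the saw's arbor tip is at (268,37). Place the key.

Call:
play_rows --commands '[{"dx": 0.183, "dy": 0.947, "dz": 0, "roll": 0, "jaw": 0}, {"dx": 0.183, "dy": 0.947, "dz": 0, "roll": 0, "jaw": 0}, {"dx": 0.183, "dy": 0.947, "dz": 0, "roll": 0, "jaw": 0}, {"dx": 0.183, "dy": 0.947, "dz": 0, "roll": 0, "jaw": 0}, {"dx": 0.183, "dy": 0.947, "dz": 0, "roll": 0, "jaw": 0}, {"dx": 0.183, "dy": 0.947, "dz": 0, "roll": 0, "jaw": 0}, {"dx": 0.183, "dy": 0.947, "dz": 0, "roll": 0, "jaw": 0}, {"dx": 0.183, "dy": 0.947, "dz": 0, "roll": 0, "jaw": 0}, {"dx": 0.183, "dy": 0.947, "dz": 0, "roll": 0, "jaw": 0}, {"dx": 0, "dy": 0, "dz": 0, "roll": 0, "jaw": 0}, {"dx": 0, "dy": 0, "dz": 0, "roll": 0, "jaw": 0}]'

```text
time_s: 24.55
ee_pos: [0.6563, 0.0352, 0.0437]
tcp_rot: [[-0.056, 0.998, -0.003], [0.998, 0.056, 0.0], [0.0, -0.003, -1.0]]
force: [0.1, 0.1, -1.6]
opening: 0.086
gripper_force: 58.8
```

```bash
python3 - <<'E'
from h import *
plan(.6588,.0351,-.0328,3.2)
p=np.load("wp.npy",allow_pickle=True).item()
print("arbor",px2w(p,268,37,.07),"cup",px2w(p,270,43,.04))
# tray edges seen in w10: outer left near top corner etc: divider front-left
im=optics.snapshot("wrist");cv2.imwrite("w11.png",im[:,:,::-1])
E
```

```text
t 24.55 tcp [0.6563 0.0352 0.0437] yaw 3.21 q6 83.4 open 0.086 gf 58.8 | roll 0.00 dx -0.01 dy 0.10 dz 3.06
arbor [0.43795544 0.08360344] cup [0.43818924 0.08432682]
```

Call:
play_rows --commands '[{"dx": 0, "dy": 0.1, "dz": 0.9, "roll": 0, "jaw": 0}, {"dx": 0, "dy": 0, "dz": 0.9, "roll": 0, "jaw": 0}, {"dx": 0, "dy": 0, "dz": 0.7, "roll": 0, "jaw": 0}, {"dx": 0, "dy": 0, "dz": 0.4, "roll": 0, "jaw": 0}, {"dx": 0, "dy": 0, "dz": 0.14, "roll": 0, "jaw": 0}, {"dx": 0, "dy": 0, "dz": 0, "roll": 0, "jaw": 0}, {"dx": 0, "dy": 0, "dz": 0, "roll": 0, "jaw": 30}, {"dx": 0, "dy": 0, "dz": 0, "roll": 0, "jaw": 30}, {"dx": 0, "dy": 0, "dz": 0, "roll": 0, "jaw": 30}, {"dx": 0, "dy": 0, "dz": -0.7, "roll": 0, "jaw": 30}, {"dx": 0, "dy": 0, "dz": -1, "roll": 0, "jaw": 30}, {"dx": 0, "dy": 0, "dz": -1, "roll": 0, "jaw": 30}, {"dx": 0, "dy": 0, "dz": -1, "roll": 0, "jaw": 30}, {"dx": 0, "dy": 0, "dz": 0, "roll": 0, "jaw": 30}]'

```text
time_s: 26.35
ee_pos: [0.6631, 0.0352, 0.0653]
tcp_rot: [[-0.056, 0.998, 0.006], [0.998, 0.056, -0.0], [-0.001, 0.006, -1.0]]
force: [-0.1, 0.5, 0.2]
opening: 0.35
gripper_force: 0.0
```

```bash
python3 - <<'E'
from h import *
plan(.438,.0835,.004,3.2)
E
```

```text
t 26.35 tcp [0.6631 0.0352 0.0653] yaw 3.22 q6 83.5 open 0.35 gf 0.0 | roll 0.00 dx 2.43 dy -8.88 dz 2.45
```

Call:
play_rows --commands '[{"dx": 0.27, "dy": -0.987, "dz": 0, "roll": 0, "jaw": 40}, {"dx": 0.27, "dy": -0.987, "dz": 0, "roll": 0, "jaw": 40}, {"dx": 0.27, "dy": -0.987, "dz": 0, "roll": 0, "jaw": 40}, {"dx": 0.27, "dy": -0.987, "dz": 0, "roll": 0, "jaw": 40}, {"dx": 0.27, "dy": -0.987, "dz": 0, "roll": 0, "jaw": 40}, {"dx": 0.27, "dy": -0.987, "dz": 0, "roll": 0, "jaw": 40}, {"dx": 0.27, "dy": -0.987, "dz": 0, "roll": 0, "jaw": 40}, {"dx": 0.27, "dy": -0.987, "dz": 0, "roll": 0, "jaw": 40}, {"dx": 0.27, "dy": -0.987, "dz": 0, "roll": 0, "jaw": 40}, {"dx": 0, "dy": 0, "dz": 0, "roll": 0, "jaw": 40}, {"dx": 0, "dy": 0, "dz": 0, "roll": 0, "jaw": 40}]'

```text
time_s: 27.72
ee_pos: [0.4366, 0.0835, 0.0618]
tcp_rot: [[-0.056, 0.998, 0.002], [0.998, 0.056, -0.0], [-0.0, 0.002, -1.0]]
force: [1.4, 0.5, -0.9]
opening: 0.464
gripper_force: 0.0
```

```bash
python3 - <<'E'
from h import *
plan(.438,.0835,.005,3.2)
p=optics.camera_params("wrist");im=optics.snapshot("wrist")
h=cv2.cvtColor(im,cv2.COLOR_RGB2HSV);m=((h[...,0]<8)|(h[...,0]>172))&(h[...,1]>150)&(h[...,2]>110)
n,l,st,ce=cv2.connectedComponentsWithStats(m.astype(np.uint8))
for i in np.argsort(-st[1:,4])[:2]+1:print(st[i],ce[i])
i=np.argmax(st[1:,4])+1;c=st[i];print("pred cup",w2px(p,[.438,.0835,.04]),"arbor",w2px(p,[.438,.0835,.07]), px2w(p,c[0]+c[2]/2,c[1]+c[3]/2,.04))
# key check in saved/no key
E
```

```text
t 27.73 tcp [0.4366 0.0835 0.0618] yaw 3.21 q6 88.1 open 0.464 gf 0.0 | roll 0.00 dx -0.00 dy 0.06 dz 2.27
[ 238  187   88   81 4896] [281.14705882 225.66584967]
pred cup [280.11613388 229.81912734] arbor [280.68261176 251.6089797 ] [0.43905953 0.08509547]
```

Position confirmed within about 1.5 mm. Descend and pinch the arbor.

Call:
play_rows --commands '[{"dx": 0.04, "dy": 0.07, "dz": 0.8, "roll": 0, "jaw": 40}, {"dx": 0, "dy": 0, "dz": 0.8, "roll": 0, "jaw": 40}, {"dx": 0, "dy": 0, "dz": 0.6, "roll": 0, "jaw": 40}, {"dx": 0, "dy": 0, "dz": 0, "roll": 0, "jaw": 40}, {"dx": 0, "dy": 0, "dz": 0, "roll": 0, "jaw": 0}, {"dx": 0, "dy": 0, "dz": 0, "roll": 0, "jaw": 0}, {"dx": 0, "dy": 0, "dz": 0, "roll": 0, "jaw": 0}, {"dx": 0, "dy": 0, "dz": 0, "roll": 0, "jaw": 0}]'

```text
time_s: 28.78
ee_pos: [0.4379, 0.0847, 0.0071]
tcp_rot: [[-0.056, 0.998, 0.002], [0.998, 0.056, -0.0], [-0.0, 0.002, -1.0]]
force: [0.6, -0.4, 2.1]
opening: 0.093
gripper_force: 58.6
```

```bash
python3 - <<'E'
from h import *
# saw place tray (-35,15)
a=np.radians(3.9);R=np.array([[np.cos(a),-np.sin(a)],[np.sin(a),np.cos(a)]]);t=np.array([.6348,-.0547])+R@[-.035,.015];print(t)
plan(*t,.08,3.2)
E
```

```text
[ 0.59886082 -0.04211527]
t 28.77 tcp [0.4379 0.0847 0.0071] yaw 3.21 q6 88.2 open 0.093 gf 58.6 | roll 0.00 dx -5.42 dy 6.14 dz -2.92
```

Call:
play_rows --commands '[{"dx": 0, "dy": 0, "dz": -0.6, "roll": 0, "jaw": 0}, {"dx": 0, "dy": 0, "dz": -0.8, "roll": 0, "jaw": 0}, {"dx": 0, "dy": 0, "dz": -0.8, "roll": 0, "jaw": 0}, {"dx": 0, "dy": 0, "dz": -0.8, "roll": 0, "jaw": 0}, {"dx": -0.774, "dy": 0.877, "dz": 0, "roll": 0, "jaw": 0}, {"dx": -0.774, "dy": 0.877, "dz": 0, "roll": 0, "jaw": 0}, {"dx": -0.774, "dy": 0.877, "dz": 0, "roll": 0, "jaw": 0}, {"dx": -0.774, "dy": 0.877, "dz": 0, "roll": 0, "jaw": 0}, {"dx": -0.774, "dy": 0.877, "dz": 0, "roll": 0, "jaw": 0}, {"dx": -0.774, "dy": 0.877, "dz": 0, "roll": 0, "jaw": 0}, {"dx": -0.774, "dy": 0.877, "dz": 0, "roll": 0, "jaw": 0}, {"dx": 0, "dy": 0, "dz": 0, "roll": 0, "jaw": 0}, {"dx": 0, "dy": 0, "dz": 0, "roll": 0, "jaw": 0}]'

```text
time_s: 30.4
ee_pos: [0.5964, -0.0415, 0.0808]
tcp_rot: [[-0.056, 0.998, -0.003], [0.998, 0.056, 0.001], [0.001, -0.003, -1.0]]
force: [-0.1, 0.2, -3.8]
opening: 0.09
gripper_force: 58.9
```

```bash
python3 - <<'E'
from h import *
plan(.5989,-.0421,.0112,3.2)
E
```

```text
t 30.4 tcp [ 0.5964 -0.0415  0.0808] yaw 3.21 q6 75.7 open 0.09 gf 58.9 | roll 0.00 dx -0.03 dy 0.10 dz 2.78
```

Call:
play_rows --commands '[{"dx": 0, "dy": 0.1, "dz": 0.8, "roll": 0, "jaw": 0}, {"dx": 0, "dy": 0, "dz": 0.8, "roll": 0, "jaw": 0}, {"dx": 0, "dy": 0, "dz": 0.7, "roll": 0, "jaw": 0}, {"dx": 0, "dy": 0, "dz": 0.3, "roll": 0, "jaw": 0}, {"dx": 0, "dy": 0, "dz": 0.16, "roll": 0, "jaw": 0}, {"dx": 0, "dy": 0, "dz": 0, "roll": 0, "jaw": 0}]'

```text
time_s: 31.15
ee_pos: [0.6005, -0.0418, 0.0128]
tcp_rot: [[-0.056, 0.998, 0.0], [0.998, 0.056, -0.0], [-0.0, 0.0, -1.0]]
force: [-0.3, -0.1, -3.1]
opening: 0.091
gripper_force: 59.0
```

Call:
play_rows --commands '[{"dx": 0, "dy": 0, "dz": 0.07, "roll": 0, "jaw": 0}, {"dx": 0, "dy": 0, "dz": 0, "roll": 0, "jaw": 0}, {"dx": 0, "dy": 0, "dz": 0, "roll": 0, "jaw": 30}, {"dx": 0, "dy": 0, "dz": 0, "roll": 0, "jaw": 30}, {"dx": 0, "dy": 0, "dz": 0, "roll": 0, "jaw": 30}, {"dx": 0, "dy": 0, "dz": -0.6, "roll": 0, "jaw": 30}, {"dx": 0, "dy": 0, "dz": -1, "roll": 0, "jaw": 30}, {"dx": 0, "dy": 0, "dz": -1, "roll": 0, "jaw": 30}]'

```text
time_s: 32.15
ee_pos: [0.6006, -0.0419, 0.0776]
tcp_rot: [[-0.056, 0.998, 0.001], [0.998, 0.056, -0.0], [-0.0, 0.001, -1.0]]
force: [0.6, 0.6, -0.0]
opening: 0.349
gripper_force: 0.0
```

```bash
python3 - <<'E'
from h import *
# spanner: refine from w2 wrist image? use top image (arm may occlude); estimates from top.png
im=cv2.cvtColor(cv2.imread("top.png"),cv2.COLOR_BGR2RGB)
p=optics.camera_params("top")
sub=im[212:246,186:250];h=cv2.cvtColor(sub,cv2.COLOR_RGB2HSV);m=(h[...,1]<60)&(h[...,2]>95)
n,l,st,ce=cv2.connectedComponentsWithStats(m.astype(np.uint8));i=np.argmax(st[1:,4])+1;print(st[i])
ys,xs=np.nonzero(l==i);W=np.array([px2w(p,x+186,y+212,.004) for x,y in zip(xs,ys)])
c=W.mean(0);u,s,v=np.linalg.svd(W-c);d=v[0]*np.sign(v[0][1]);t=(W-c)@d
print("c",c,"dir",np.degrees(np.arctan2(d[1],d[0])),"extent",t.min(),t.max(),"mid",c+d*(t.min()+t.max())/2)
k=abs(t-(t.min()+t.max())/2)<.03;e=(W[k]-c)@np.array([-d[1],d[0]]);print("shank lat",e.mean(),len(e))
b=np.polyfit(t[k],e,1);print("shank tilt deg",np.degrees(b[0]))
plan(.4403,.3503,.05,-16.4)
E
```

```text
[  4   4  57  26 358]
c [0.44199655 0.35176881] dir 73.25852622708669 extent -0.07016834882312087 0.06867067794149831 mid [0.44178084 0.35105171]
shank lat 0.00020057766387337922 131
shank tilt deg -0.1241586099048116
t 32.15 tcp [ 0.6006 -0.0419  0.0776] yaw 3.21 q6 75.8 open 0.349 gf 0.0 | roll 2.45 dx 13.24 dy -10.58 dz 1.10
```

```bash
python3 - <<'E'
from h import *
from scipy.optimize import minimize
im=cv2.cvtColor(cv2.imread("top.png"),cv2.COLOR_BGR2RGB);p=optics.camera_params("top")
h=cv2.cvtColor(im,cv2.COLOR_RGB2HSV);m=((h[...,0]>20)&(h[...,0]<32)&(h[...,1]>190)).astype(np.uint8)
m[:, :325]=0;m[:95]=0;m[200:]=0
n,l,st,ce=cv2.connectedComponentsWithStats(m);i=np.argmax(st[1:,4])+1
pts=cv2.convexHull(np.argwhere(l==i)[:,::-1].astype(np.int32));S=8
big=np.zeros((420*S//2,560*S),np.uint8)
cv2.fillPoly(big,[((pts+.5)*S).astype(np.int32)],1)
def f(q):
    a=np.radians(q[2]);R=np.array([[np.cos(a),-np.sin(a)],[np.sin(a),np.cos(a)]])
    c=[w2px(p,[*(np.array(q[:2])/1e3+R@[sx*.0895,sy*.129]),z])+.5 for sx in(-1,1) for sy in(-1,1) for z in(0,.041)]
    k=np.zeros_like(big);cv2.fillPoly(k,[cv2.convexHull((np.array(c)*S).astype(np.int32))],1)
    return float((k^big).sum())/S/S
r=minimize(f,[634.8,-54.7,3.9],method="Nelder-Mead",options=dict(initial_simplex=[[634.8,-54.7,3.9],[640,-54,3.9],[634,-50,3.9],[634,-55,5.5]]))
print(st[i],r.x,r.fun)
E
```

```text
[ 338  108  116   75 1050] [638.16493056 -50.94574653   2.37083333] 2905.125
```

```bash
cat > fit.py <<'E'
from h import *
from scipy.optimize import minimize
im=cv2.cvtColor(cv2.imread("top.png"),cv2.COLOR_BGR2RGB);p=optics.camera_params("top")
h=cv2.cvtColor(im,cv2.COLOR_RGB2HSV);print(h[150,370],h[150,420],h[195,320])
m=((h[...,0]>20)&(h[...,0]<34)&(h[...,1]>165)).astype(np.uint8)
m[:, :325]=0;m[:95]=0;m[200:]=0
m=cv2.morphologyEx(m,cv2.MORPH_CLOSE,np.ones((5,5)))
n,l,st,ce=cv2.connectedComponentsWithStats(m);i=np.argmax(st[1:,4])+1;print(st[i])
pts=cv2.convexHull(np.argwhere(l==i)[:,::-1].astype(np.int32));S=8
big=np.zeros((210*S,560*S),np.uint8)
cv2.fillPoly(big,[((pts+.5)*S).astype(np.int32)],1)
def f(q):
    a=np.radians(q[2]);R=np.array([[np.cos(a),-np.sin(a)],[np.sin(a),np.cos(a)]])
    c=[w2px(p,[*(np.array(q[:2])/1e3+R@[sx*.0895,sy*.129]),z])+.5 for sx in(-1,1) for sy in(-1,1) for z in(0,.041)]
    k=np.zeros_like(big);cv2.fillPoly(k,[cv2.convexHull((np.array(c)*S).astype(np.int32))],1)
    return float((k^big).sum())/S/S
r=minimize(f,[634.8,-54.7,3.9],method="Nelder-Mead",options=dict(initial_simplex=[[634.8,-54.7,3.9],[640,-54,3.9],[634,-50,3.9],[634,-55,5.5]]))
print(r.x,r.fun)
E
python3 fit.py
```

```text
[ 24 184 177] [ 24 180 166] [ 16  71 126]
[ 337  107  119   81 8613]
[639.73814086 -56.30037241   3.74954561] 569.3125
```

```bash
python3 - <<'E'
from h import *
p=np.load("wp.npy",allow_pickle=True).item()
im=cv2.imread("pics/w10.png");v=im[...,2].astype(int)
for c in(480,540):print(c,[(r,v[r,c]) for r in range(306,345,2)])
for r in(200,280):print(r,[(c,v[r,c]) for c in range(405,480,3)])
for c in(480,540):print("base",px2w(p,c,313,.003),"top",px2w(p,c,338,.031))
E
```

```text
480 [(306, np.int64(190)), (308, np.int64(190)), (310, np.int64(192)), (312, np.int64(188)), (314, np.int64(93)), (316, np.int64(108)), (318, np.int64(106)), (320, np.int64(108)), (322, np.int64(109)), (324, np.int64(114)), (326, np.int64(113)), (328, np.int64(118)), (330, np.int64(115)), (332, np.int64(125)), (334, np.int64(118)), (336, np.int64(122)), (338, np.int64(157)), (340, np.int64(191)), (342, np.int64(188)), (344, np.int64(187))]
540 [(306, np.int64(184)), (308, np.int64(186)), (310, np.int64(185)), (312, np.int64(186)), (314, np.int64(97)), (316, np.int64(99)), (318, np.int64(103)), (320, np.int64(102)), (322, np.int64(106)), (324, np.int64(106)), (326, np.int64(108)), (328, np.int64(111)), (330, np.int64(108)), (332, np.int64(117)), (334, np.int64(116)), (336, np.int64(112)), (338, np.int64(172)), (340, np.int64(187)), (342, np.int64(186)), (344, np.int64(189))]
200 [(405, np.int64(145)), (408, np.int64(141)), (411, np.int64(144)), (414, np.int64(144)), (417, np.int64(143)), (420, np.int64(137)), (423, np.int64(139)), (426, np.int64(61)), (429, np.int64(120)), (432, np.in
[... 309 characters left out ...]
197)), (477, np.int64(195))]
280 [(405, np.int64(85)), (408, np.int64(85)), (411, np.int64(59)), (414, np.int64(101)), (417, np.int64(105)), (420, np.int64(88)), (423, np.int64(99)), (426, np.int64(101)), (429, np.int64(104)), (432, np.int64(112)), (435, np.int64(108)), (438, np.int64(113)), (441, np.int64(191)), (444, np.int64(198)), (447, np.int64(201)), (450, np.int64(202)), (453, np.int64(196)), (456, np.int64(196)), (459, np.int64(195)), (462, np.int64(194)), (465, np.int64(196)), (468, np.int64(195)), (471, np.int64(196)), (474, np.int64(195)), (477, np.int64(197))]
base [ 0.5993851  -0.08373543] top [ 0.58418169 -0.08384735]
base [ 0.64226944 -0.08099091] top [ 0.62265772 -0.08130216]
```

```bash
python3 - <<'E'
from h import *
p=np.load("wp.npy",allow_pickle=True).item()
print("base",px2w(p,412,280,0),px2w(p,427,200,0),"top",px2w(p,439.5,280,.041),px2w(p,452,200,.041))
plan(.442,.353,-.0375,-16.8)
E
```

```text
base [ 0.54674309 -0.06123337] [ 0.54585565 -0.00086336] top [ 0.54380441 -0.03705828] [0.54050026 0.01215903]
t 32.15 tcp [ 0.6006 -0.0419  0.0776] yaw 3.21 q6 75.8 open 0.349 gf 0.0 | roll 2.50 dx 13.29 dy -10.64 dz 4.60
```

Call:
play_rows --commands '[{"dx": 0, "dy": 0, "dz": 0, "roll": 0.833, "jaw": 40}, {"dx": 0, "dy": 0, "dz": 0, "roll": 0.833, "jaw": 40}, {"dx": 0, "dy": 0, "dz": 0, "roll": 0.833, "jaw": 40}, {"dx": 0.95, "dy": -0.76, "dz": 0, "roll": 0, "jaw": 40}, {"dx": 0.95, "dy": -0.76, "dz": 0, "roll": 0, "jaw": 40}, {"dx": 0.95, "dy": -0.76, "dz": 0, "roll": 0, "jaw": 40}, {"dx": 0.95, "dy": -0.76, "dz": 0, "roll": 0, "jaw": 40}, {"dx": 0.95, "dy": -0.76, "dz": 0, "roll": 0, "jaw": 40}, {"dx": 0.95, "dy": -0.76, "dz": 0, "roll": 0, "jaw": 40}, {"dx": 0.95, "dy": -0.76, "dz": 0, "roll": 0, "jaw": 40}, {"dx": 0.95, "dy": -0.76, "dz": 0, "roll": 0, "jaw": 40}, {"dx": 0.95, "dy": -0.76, "dz": 0, "roll": 0, "jaw": 40}, {"dx": 0.95, "dy": -0.76, "dz": 0, "roll": 0, "jaw": 40}, {"dx": 0.95, "dy": -0.76, "dz": 0, "roll": 0, "jaw": 40}, {"dx": 0.95, "dy": -0.76, "dz": 0, "roll": 0, "jaw": 40}, {"dx": 0.95, "dy": -0.76, "dz": 0, "roll": 0, "jaw": 40}, {"dx": 0.95, "dy": -0.76, "dz": 0, "roll": 0, "jaw": 40}, {"dx": 0, "dy": 0, "dz": 0, "roll": 0, "jaw": 40}, {"dx": 0, "dy": 0, "dz": 0, "roll": 0, "jaw": 40}]'

```text
time_s: 34.52
ee_pos: [0.4421, 0.3531, 0.0765]
tcp_rot: [[0.289, 0.957, 0.001], [0.957, -0.289, -0.0], [0.0, 0.001, -1.0]]
force: [-0.1, 0.0, 0.0]
opening: 0.462
gripper_force: 0.0
```

```bash
cat > sp.py <<'E'
from h import *
plan(.442,.353,-.0375,-16.8)
p=optics.camera_params("wrist");im=optics.snapshot("wrist");cv2.imwrite("w12.png",im[:,:,::-1])
h=cv2.cvtColor(im,cv2.COLOR_RGB2HSV);m=(h[...,1]<50)&(h[...,2]>120)
n,l,st,ce=cv2.connectedComponentsWithStats(m.astype(np.uint8))
o=np.argsort(-st[1:,4])[:4]+1
for i in o:print(st[i],ce[i].round())
print("pred",[w2px(p,[.442+k*.289*.06,.353+k*.957*.06,.005]).round() for k in(-1,0,1)])
for i in o[:2]:
    ys,xs=np.nonzero(l==i);W=np.array([px2w(p,x,y,.004) for x,y in zip(xs,ys)])
    c=W.mean(0);d=np.linalg.svd(W-c,full_matrices=False)[2][0];d*=np.sign(d[1]);t=(W-c)@d;mid=(t.min()+t.max())/2
    k=abs(t-mid)<.025;e=(W[k]-c)@np.array([-d[1],d[0]])
    print("len",np.ptp(t),"mid",c+d*mid+np.array([-d[1],d[0]])*e.mean(),"dir",np.degrees(np.arctan2(d[1],d[0])),"w",np.ptp(e),"tilt",np.degrees(np.polyfit(t[k],e,1)[0]))
E
python3 sp.py
```

```text
t 34.52 tcp [0.4421 0.3531 0.0765] yaw -16.78 q6 137.9 open 0.462 gf 0.0 | roll 0.00 dx -0.00 dy -0.00 dz 4.56
[   0  155   80  217 8657] [ 26. 277.]
[ 256  109   39  177 2752] [276. 191.]
[ 394    4   58  159 2509] [420.  90.]
[446  81  48  82 687] [462. 131.]
pred [array([278., 275.]), array([278., 204.]), array([278., 121.])]
len 0.194660502915884 mid [0.238525   0.34806419] dir 62.406614990955 w 0.06203083093488211 tilt 5.393487870434769
len 0.13766881331033964 mid [0.44076627 0.35248295] dir 73.15132210587319 w 0.009718924021348668 tilt -0.1634750527339894
```

Call:
play_rows --commands '[{"dx": 0, "dy": -0.05, "dz": 0.9, "roll": 0, "jaw": 24}, {"dx": 0, "dy": 0, "dz": 0.9, "roll": 0, "jaw": 24}, {"dx": 0, "dy": 0, "dz": 0.9, "roll": 0, "jaw": 24}, {"dx": 0, "dy": 0, "dz": 0.8, "roll": 0, "jaw": 24}, {"dx": 0, "dy": 0, "dz": 0.7, "roll": 0, "jaw": 24}, {"dx": 0, "dy": 0, "dz": 0.26, "roll": 0, "jaw": 24}, {"dx": 0, "dy": 0, "dz": 0, "roll": 0, "jaw": 24}, {"dx": 0, "dy": 0, "dz": 0, "roll": 0, "jaw": 24}]'

```text
time_s: 35.58
ee_pos: [0.4411, 0.354, -0.035]
tcp_rot: [[0.289, 0.957, 0.001], [0.957, -0.289, 0.001], [0.001, 0.001, -1.0]]
force: [-0.3, 0.7, -0.2]
opening: 0.282
gripper_force: 0.0
```

Call:
play_rows --commands '[{"dx": 0, "dy": 0, "dz": 0.04, "roll": 0, "jaw": 20}, {"dx": 0, "dy": 0, "dz": 0, "roll": 0, "jaw": 20}]'

```text
time_s: 35.83
ee_pos: [0.4407, 0.3539, -0.0363]
tcp_rot: [[0.289, 0.957, 0.001], [0.957, -0.289, 0.0], [0.0, 0.0, -1.0]]
force: [0.4, -0.0, 0.9]
opening: 0.235
gripper_force: 0.0
```

Call:
play_rows --commands '[{"dx": 0, "dy": 0, "dz": 0.05, "roll": 0, "jaw": 20}, {"dx": 0, "dy": 0, "dz": 0, "roll": 0, "jaw": 20}]'

```text
time_s: 36.08
ee_pos: [0.4407, 0.3538, -0.0375]
tcp_rot: [[0.289, 0.957, 0.0], [0.957, -0.289, 0.0], [0.0, 0.0, -1.0]]
force: [-2.1, -0.1, 4.7]
opening: 0.233
gripper_force: 2.1
```

Call:
play_rows --commands '[{"dx": 0, "dy": 0, "dz": 0, "roll": 0, "jaw": 0}, {"dx": 0, "dy": 0, "dz": 0, "roll": 0, "jaw": 0}, {"dx": 0, "dy": 0, "dz": 0, "roll": 0, "jaw": 0}]'

```text
time_s: 36.45
ee_pos: [0.4409, 0.3541, -0.0371]
tcp_rot: [[0.289, 0.957, 0.001], [0.957, -0.289, 0.001], [0.001, 0.001, -1.0]]
force: [-1.8, -0.1, 6.1]
opening: 0.094
gripper_force: 58.9
```

Call:
play_rows --commands '[{"dx": 0, "dy": 0, "dz": -0.4, "roll": 0, "jaw": 0}, {"dx": 0, "dy": 0, "dz": -0.9, "roll": 0, "jaw": 0}, {"dx": 0, "dy": 0, "dz": -0.9, "roll": 0, "jaw": 0}, {"dx": 0, "dy": 0, "dz": -0.9, "roll": 0, "jaw": 0}, {"dx": 0, "dy": 0, "dz": -0.8, "roll": 0, "jaw": 0}, {"dx": 0, "dy": 0, "dz": 0, "roll": 0, "jaw": 0}]'

```text
time_s: 37.2
ee_pos: [0.4417, 0.3543, 0.0611]
tcp_rot: [[0.289, 0.957, 0.003], [0.957, -0.289, 0.002], [0.002, 0.002, -1.0]]
force: [0.2, 0.3, -1.6]
opening: 0.092
gripper_force: 58.8
```

```bash
python3 - <<'E'
from h import *
plan(.638,-.1136,.05,-16.78)
p=optics.camera_params("wrist");im=optics.snapshot("wrist");cv2.imwrite("w13.png",im[:,:,::-1])
h=cv2.cvtColor(im,cv2.COLOR_RGB2HSV);m=((h[...,1]<50)&(h[...,2]>120)).astype(np.uint8)
n,l,st,ce=cv2.connectedComponentsWithStats(m)
for i in np.argsort(-st[1:,4])[:6]+1:print(st[i],ce[i].round())
z=env.read_state()['ee_pos'][2]+.0371+.004
s=env.read_state()['ee_pos']
print("pred",[w2px(p,[s[0]+k*.289*.069,s[1]+k*.957*.069,z]).round() for k in(-1,0,1)])
E
```

```text
t 37.2 tcp [0.4417 0.3543 0.0611] yaw -16.78 q6 138.1 open 0.092 gf 58.8 | roll 0.00 dx -15.65 dy 12.92 dz 0.44
[   0  187   71  190 6662] [ 23. 293.]
[ 241  131   69  272 6544] [277. 246.]
[ 403    5   55  161 2286] [430.  95.]
[464 128  33  42 385] [474. 150.]
[155 289  21  36 290] [165. 307.]
[452 301  15  44 121] [458. 325.]
pred [array([277., 403.]), array([277., 284.]), array([277., 128.])]
```

Call:
play_rows --commands '[{"dx": -0.92, "dy": 0.76, "dz": 0, "roll": 0, "jaw": 0}, {"dx": -0.92, "dy": 0.76, "dz": 0, "roll": 0, "jaw": 0}, {"dx": -0.92, "dy": 0.76, "dz": 0, "roll": 0, "jaw": 0}, {"dx": -0.92, "dy": 0.76, "dz": 0, "roll": 0, "jaw": 0}, {"dx": -0.92, "dy": 0.76, "dz": 0, "roll": 0, "jaw": 0}, {"dx": -0.92, "dy": 0.76, "dz": 0, "roll": 0, "jaw": 0}, {"dx": -0.92, "dy": 0.76, "dz": 0, "roll": 0, "jaw": 0}, {"dx": -0.92, "dy": 0.76, "dz": 0, "roll": 0, "jaw": 0}, {"dx": -0.92, "dy": 0.76, "dz": 0, "roll": 0, "jaw": 0}, {"dx": -0.92, "dy": 0.76, "dz": 0, "roll": 0, "jaw": 0}, {"dx": -0.92, "dy": 0.76, "dz": 0, "roll": 0, "jaw": 0}, {"dx": -0.92, "dy": 0.76, "dz": 0, "roll": 0, "jaw": 0}, {"dx": -0.92, "dy": 0.76, "dz": 0, "roll": 0, "jaw": 0}, {"dx": -0.92, "dy": 0.76, "dz": 0, "roll": 0, "jaw": 0}, {"dx": -0.92, "dy": 0.76, "dz": 0, "roll": 0, "jaw": 0}, {"dx": -0.92, "dy": 0.76, "dz": 0, "roll": 0, "jaw": 0}, {"dx": -0.92, "dy": 0.76, "dz": 0, "roll": 0, "jaw": 0}]'

```text
time_s: 39.38
ee_pos: [0.6361, -0.1146, 0.0578]
tcp_rot: [[0.289, 0.957, -0.003], [0.957, -0.289, 0.001], [0.0, -0.003, -1.0]]
force: [-0.1, 0.0, -0.4]
opening: 0.097
gripper_force: 58.8
```

Call:
play_rows --commands '[{"dx": 0, "dy": 0, "dz": 0, "roll": 0.965, "jaw": 0}, {"dx": 0, "dy": 0, "dz": 0, "roll": 0.965, "jaw": 0}, {"dx": 0, "dy": 0, "dz": 0, "roll": 0.965, "jaw": 0}, {"dx": 0, "dy": 0, "dz": 0, "roll": 0.965, "jaw": 0}, {"dx": 0, "dy": 0, "dz": 0, "roll": 0.965, "jaw": 0}, {"dx": 0, "dy": 0, "dz": 0, "roll": 0.965, "jaw": 0}, {"dx": 0, "dy": 0, "dz": 0, "roll": 0.965, "jaw": 0}, {"dx": 0, "dy": 0, "dz": 0, "roll": 0.965, "jaw": 0}, {"dx": 0, "dy": 0, "dz": 0, "roll": 0.965, "jaw": 0}, {"dx": 0, "dy": 0, "dz": 0, "roll": 0, "jaw": 0}]'

```text
time_s: 40.62
ee_pos: [0.6359, -0.1137, 0.0581]
tcp_rot: [[0.998, 0.067, -0.002], [0.067, -0.998, 0.001], [-0.002, -0.001, -1.0]]
force: [-0.2, 0.1, -0.9]
opening: 0.097
gripper_force: 58.8
```

```bash
python3 - <<'E'
from h import *
plan(.6395,-.1135,-.031,-86.25)
p=optics.camera_params("wrist");np.save("wp2.npy",p,allow_pickle=True)
cv2.imwrite("w14.png",optics.snapshot("wrist")[:,:,::-1])
a=np.radians(3.75);R=np.array([[np.cos(a),-np.sin(a)],[np.sin(a),np.cos(a)]]);T=np.array([.634,-.0527])
for n,x,y,z in[("divTop",60,-29,31),("divTop",60,-31,31),("divbase",60,-31,3),("bay -122 base",60,-122,3)]:print(n,w2px(p,[*(T+R@np.array([x,y])/1e3),z/1e3]).round())
im=cv2.imread("w14.png")[...,2]
E
```

```text
t 40.62 tcp [ 0.6359 -0.1137  0.0581] yaw -86.17 q6 159.5 open 0.097 gf 58.8 | roll 0.01 dx 0.14 dy 0.00 dz 3.56
divTop [221. 124.]
divTop [225. 124.]
divbase [231. 119.]
bay -122 base [373. 119.]
```

Call:
play_rows --commands '[{"dx": 0.14, "dy": 0, "dz": 0.8, "roll": 0, "jaw": 0}, {"dx": 0, "dy": 0, "dz": 0.8, "roll": 0, "jaw": 0}, {"dx": 0, "dy": 0, "dz": 0.8, "roll": 0, "jaw": 0}, {"dx": 0, "dy": 0, "dz": 0.6, "roll": 0, "jaw": 0}, {"dx": 0, "dy": 0, "dz": 0.25, "roll": 0, "jaw": 0}, {"dx": 0, "dy": 0, "dz": 0, "roll": 0, "jaw": 0}]'

```text
time_s: 41.42
ee_pos: [0.6401, -0.1136, -0.0222]
tcp_rot: [[0.998, 0.066, -0.001], [0.066, -0.998, 0.0], [-0.001, -0.0, -1.0]]
force: [0.2, 0.6, -1.7]
opening: 0.091
gripper_force: 58.8
```

Call:
play_rows --commands '[{"dx": 0, "dy": 0, "dz": 0.12, "roll": 0, "jaw": 0}, {"dx": 0, "dy": 0, "dz": 0, "roll": 0, "jaw": 0}]'

```text
time_s: 41.68
ee_pos: [0.6407, -0.1138, -0.0242]
tcp_rot: [[0.998, 0.065, 0.001], [0.065, -0.998, -0.0], [0.001, 0.0, -1.0]]
force: [0.3, 0.4, -0.4]
opening: 0.091
gripper_force: 58.8
```

Call:
play_rows --commands '[{"dx": 0, "dy": 0, "dz": 0.12, "roll": 0, "jaw": 0}, {"dx": 0, "dy": 0, "dz": 0, "roll": 0, "jaw": 0}]'

```text
time_s: 41.92
ee_pos: [0.6402, -0.1137, -0.0278]
tcp_rot: [[0.998, 0.065, -0.0], [0.065, -0.998, 0.0], [-0.0, -0.0, -1.0]]
force: [-0.4, -0.0, -1.0]
opening: 0.096
gripper_force: 58.8
```

Call:
play_rows --commands '[{"dx": 0, "dy": 0, "dz": 0.1, "roll": 0, "jaw": 0}, {"dx": 0, "dy": 0, "dz": 0, "roll": 0, "jaw": 0}, {"dx": 0, "dy": 0, "dz": 0, "roll": 0, "jaw": 0}]'

```text
time_s: 42.3
ee_pos: [0.6404, -0.1137, -0.0302]
tcp_rot: [[0.998, 0.065, -0.0], [0.065, -0.998, -0.0], [-0.0, 0.0, -1.0]]
force: [-0.3, 0.0, -1.3]
opening: 0.091
gripper_force: 58.8
```

Call:
play_rows --commands '[{"dx": 0, "dy": 0, "dz": 0.07, "roll": 0, "jaw": 0}, {"dx": 0, "dy": 0, "dz": 0, "roll": 0, "jaw": 0}]'

```text
time_s: 42.55
ee_pos: [0.6403, -0.1137, -0.0321]
tcp_rot: [[0.998, 0.065, -0.0], [0.065, -0.998, 0.0], [-0.0, -0.0, -1.0]]
force: [-0.3, 0.4, -1.5]
opening: 0.096
gripper_force: 58.8
```

Call:
play_rows --commands '[{"dx": 0, "dy": 0, "dz": 0, "roll": 0, "jaw": 18}, {"dx": 0, "dy": 0, "dz": 0, "roll": 0, "jaw": 18}, {"dx": 0, "dy": 0, "dz": -0.2, "roll": 0, "jaw": 18}, {"dx": 0, "dy": 0, "dz": -0.6, "roll": 0, "jaw": 18}, {"dx": 0, "dy": 0, "dz": -1, "roll": 0, "jaw": 18}, {"dx": 0, "dy": 0, "dz": -1, "roll": 0, "jaw": 18}, {"dx": 0, "dy": 0, "dz": -1, "roll": 0, "jaw": 18}, {"dx": 0, "dy": 0, "dz": 0, "roll": 0, "jaw": 18}]'

```text
time_s: 43.55
ee_pos: [0.6428, -0.1144, 0.0666]
tcp_rot: [[0.998, 0.065, 0.006], [0.065, -0.998, -0.002], [0.006, 0.002, -1.0]]
force: [-0.1, -0.6, 0.0]
opening: 0.211
gripper_force: 0.0
```

Call:
play_rows --commands '[{"dx": -1, "dy": 0, "dz": -0.5, "roll": 0, "jaw": 18}, {"dx": -1, "dy": 0, "dz": -0.5, "roll": 0, "jaw": 18}, {"dx": -1, "dy": 0, "dz": -0.5, "roll": 0, "jaw": 18}, {"dx": -1, "dy": 0, "dz": -0.5, "roll": 0, "jaw": 18}, {"dx": -1, "dy": 0, "dz": -0.5, "roll": 0, "jaw": 18}, {"dx": -1, "dy": 0, "dz": -0.5, "roll": 0, "jaw": 18}, {"dx": -1, "dy": 0, "dz": 0, "roll": 0, "jaw": 18}, {"dx": -1, "dy": 0, "dz": 0, "roll": 0, "jaw": 18}, {"dx": -1, "dy": 0, "dz": 0, "roll": 0, "jaw": 18}, {"dx": 0, "dy": 0, "dz": 0, "roll": 0, "jaw": 18}]'

```text
time_s: 44.8
ee_pos: [0.4142, -0.128, 0.1378]
tcp_rot: [[0.998, 0.064, -0.001], [0.064, -0.998, 0.001], [-0.001, -0.001, -1.0]]
force: [0.2, 0.2, 0.7]
opening: 0.212
gripper_force: 0.0
```

```bash
python3 - <<'E'
from h import *
t=optics.snapshot("top");s=optics.snapshot("scene");cv2.imwrite("tE.png",t[:,:,::-1]);cv2.imwrite("sE.png",s[:,:,::-1])
a=cv2.resize(t[95:200,200:470],(800,311),interpolation=cv2.INTER_CUBIC)
b=cv2.resize(s[140:260,250:470],(525,286),interpolation=cv2.INTER_CUBIC)
c=cv2.resize(t[190:300,130:470],(275,89))
k=np.zeros((286,800,3),np.uint8);k[:,:525]=b;k[:89,525:]=c
cv2.imwrite("pics/final.png",np.vstack([a,k])[:,:,::-1])
E
```

```text
(no output)
```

View pics/final.png

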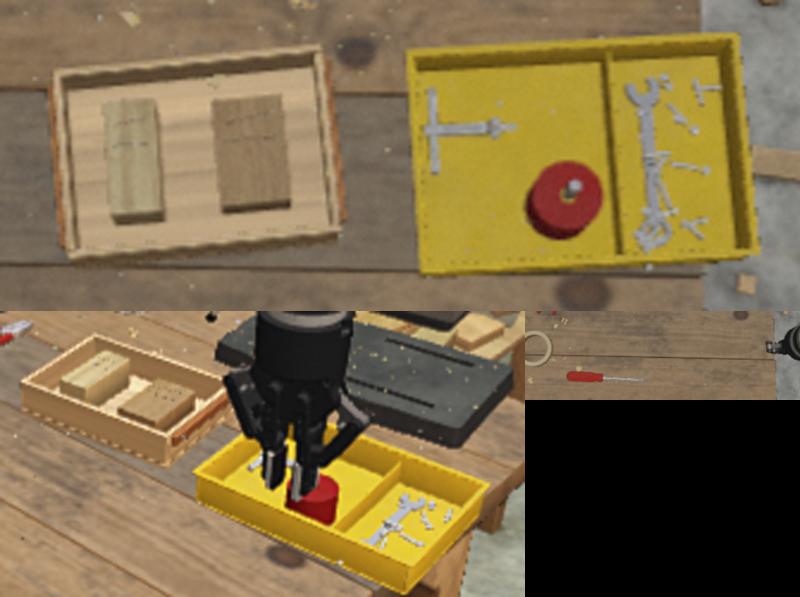

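The crate holds both offcuts flat and side by side. The key (460,130) and the upright saw (565,200) are in the large bay, and the spanner (648,165) lies along the narrow bay at mid-length. The tape and screwdriver are untouched.

```bash
python3 -c "
from workcell import env
print(env.finish_job())"
```

```text
the job is handed in; nothing more can be done
None
```

The job was handed in at about 45 s, in the order asked: both offcuts lie flat side by side in the crate, the chuck key and upright hole saw are in the large bay, and the spanner lies along the narrow bay near its middle; I never went near the screwdriver, tape or pliers, though the pliers were only partly in the last picture, and the hand-in returned no verdict.

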